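# Set up the folding work box and hold its cover up

## Task

Set up the folding work box so that a customer's shoes can be loaded: first raise both end walls until they stand upright. Then, before touching the catch, tug the cover's front rail upwards to learn whether the cover is caught; if it is, slide the catch fully back towards the front of the box. Lift the cover upright and finish while holding it there with the gripper, as it falls shut when let go, and do not disturb the other things on the bench.

Things in the scene. Friction and masses are not known exactly. Their poses are not given: they have to be found in the camera images.
- work_box: Folding plywood work box, fixed to the bench: a shallow open tray 195 (its x) x 280 (its y), side rims 40 high, with two hinged end walls, a hinged cover and, in front, a catch. Origin: centre of the tray's underside, on the bench. Its x points from the front (catch side, nearest the robot) to the back (cover hinge), its y to the left end, z up.
- end_left (a joint): Left end wall (box +y side). 0 = folded out flat, level, beyond the left of the tray; grows as it is raised; 1.57 = upright, at its stop. Its hinge is stiff (0.16 N m of friction): it stays where it is left.
- end_right (a joint): Right end wall (box -y side), mirror image of the left one, the same values.
- end_left_rail (a point): Middle of the left end wall's rail: a round aluminium bar, 12 diameter, 89 long along the box's x, at the wall's free edge, 85 from the hinge line. Beside it, toward the hinge, is a hand-hole 89 x 39 right through the wall, so the bar can be straddled and pinched from above. The wall is plywood, 145 along x, 91 high, 8 thick. Its axes turn with the wall.
- end_right_rail (a point): The same point of the right end wall.
- end_left_hinge (a point): Point of the left end wall's hinge line, in line with the middle of the rail; the line runs along the box's x, 35 above the bench.
- end_right_hinge (a point): The same for the right end wall.
- cover (a joint): Cover over the tray. 0 = shut, level; grows as its front edge is lifted; 1.57 = upright at its stop, forming the back wall. A weak spring (0.1 N m/rad) and its weight pull it shut from anywhere, so it stays up only while held. When caught it lifts 0.045 rad (about 6 mm at the rail) and then stops (a hard pull forces it no further than about 0.07 rad); when not caught it lifts freely. Nothing that can be seen tells which.
- cover_rail (a point): Middle of the cover's rail: a round aluminium bar, 12 diameter, 90 long along the box's y, at the cover's front edge right of the middle, 138 from the hinge line, 44 above the bench when shut. Behind it is a hand-hole 90 x 39 through the cover, and in front of it 35 of free space, so it can be straddled and pinched from above (the tray's floor is 8 above the bench). The cover is plywood, 260 wide, 8 thick.
- cover_hinge (a point): Point of the cover's hinge line, straight behind the middle of the cover's rail; the line runs along the box's y, 44 above the bench.
- catch (a joint): Steel slide catch on a block in front of the cover, left of the middle; its bolt runs under a steel cap on the cover's front edge. 0 = home; grows as it is slid toward the front, away from the cover (the box's -x), to its stop at 0.025 m. From 0.018 m on the cover is free. Friction about 2.5 N; it stays where it is left. It starts within 0.004 m of home, whether or not the bolt has caught.
- catch_post (a point): Centre of the gripping part of the catch's upright round post: 16 diameter, standing free from 52 to 92 above the bench; this point is 76 above the bench. Moves with the catch.
- polish_tin: Bystander: closed dark steel polish tin, 62 across, 26 high; origin at the underside.
- rivet_jar: Bystander: amber glass jar with brass cap, 56 across, 75 high; origin at the underside.
- shoe_brush: Bystander: shoe brush, wooden back over dark bristles, 120 x 48 x 42, standing on its bristles; origin at the underside.
- hammer: Bystander: hammer lying flat; origin at the underside.
- driver: Bystander: screwdriver, 170 long, lying flat; origin at the underside.
- heel_block: Bystander: shoe heel of rubber and wood, 55 x 50 x 26; origin at the underside.
- shoe_last: Bystander: wooden shoe last (foot-shaped block), 240 x 70, 92 high; origin at the underside.

How it is judged:
By the outcome, as a careful person would: the job done as asked, in the order asked, and still so for the second after the job is handed in, while the arm keeps its last pose, push and grip.
It also fails if it takes over 72 s, if anything falls off the work surface, if the arm or the gripper's body presses on something with over 40 N, if the wrist force passes 120 N, or if a joint passes its speed limit or range.

## Robot

A 6-joint arm with a two-finger parallel gripper is mounted at the origin on the work surface. World frame = base frame: x ahead of the robot, y to its left, z up, the work surface at z = 0. Lengths are in m, angles in rad, forces in N, time in s.
With the tool pointing down it reaches from about 0.3 to 0.775 m from the base axis. Payload 14.6 kg.
Tool frame: the origin (TCP) lies midway between the tips of the shut fingers; the grasp point (between the pads) lies 19 mm behind it (r.tcp_to_grasp is the distance from the TCP to the grasp point, in m); x points along the fingers, y is the direction in which the jaws open and shut, and the axes are right-handed (so a half turn about x gives the same grasp; the last joint's range is limited). The gripper opens to 94 mm and grips with 3 to 60 N. Pads are 16 mm wide; open, the fingers measure 119 mm over their backs; the gripper's body (75 mm by 177 mm) begins 78 mm behind the grasp point.
Start: joints at [-1.311, 0.3, 1.521, -0, 1.321, -0.067], TCP at [0.177, -0.521, 0.205] pointing down, gripper open.
Joint ranges: [-3.03, 3.03], [-0.79, 2.21], [0.23, 2.52], [-1.04, 4.18], [0, 3.07], [-2.55, 2.55]. Speed limits (rad/s): [2.22, 2.22, 2.57, 3.14, 3.14, 3.14].

## Interface

Orientations are given as a unit quaternion [x, y, z, w].
In Python, from cell import r gives the robot as it stands.
- The arm moves only by the shell command python3 -m jog 'ROWS' [FORCE]. ROWS is JSON, a list of rows, each an object with "translation": the shift along the tool's x, y, z in m, a list of three; "yaw": the turn about the tool's x in degrees; "jaw": the gripper's target within -1 to 1 (shut at 1, half-way at 0, fully open at -1). A call has exactly 5 rows; each row shifts and turns the pose as measured when the row begins, along the tool's axes as they then stand; what a row does not reach is not made up. A row lasts 1/10 s, in which the tool goes at most 50 mm and 8.59 degrees, less where a joint would pass 70% of its speed; a pose out of reach is approached as far as the arm can. A call is refused whole if a number of a shift passes 0.05 or a number of a turn 8.59, either way. A call with a gripper value outside its range is refused whole. The fingers move at their own pace and stop on an object; FORCE is the grip in N (left out, the last holds). Time passes only in rows, so rows that do not move let the fingers close, or fill a call up. It gives the time, the measured TCP pose, the force and the opening at its end, in the units of the state.
- r.state(): the state, without advancing time (a new reading comes with each control period).
- r.read_camera(name): name is "scene" or "top" or "wrist"; returns a dict with "image" (400x640x3 uint8, red, green, blue), "K" (3x3 intrinsics, pixels), "k1" (the pictures are not rectified: a ray, as slopes to the right and down, at radius r is drawn at 1 + k1 r^2 times it, then the intrinsics apply), "R" (3x3) and "t" (3): a world point X has camera coordinates R X + t. Camera axes: x right, y down, z forward; pixel columns grow to the right and rows downward; lengths in m; the calibration is good to about 2 mm. A picture is of the moment at which its call begins. There is no depth.
- r.finish_job(): hands the job in, once; it reports no verdict.
The state is a dict: "time_s": time; "joint_positions": joint angles; "qvel": joint speeds; "joint_torque": joint torques, N m; "tool_pos": TCP position; "tool_rot": TCP orientation; "wrist_force": force on the tool from outside, world axes, zero at the start; "wrist_torque": the same for the moment, N m; "width": opening from 0.0 (shut) to 1.0 (fully open).
Only numpy, scipy, OpenCV 4.12 (cv2) and the standard library are available. Lean on these libraries where they do the work, as an engineer would, in place of code of your own. Each camera call takes 0.05 s, during which the arm holds its last target.

## Working session

There is one attempt and no reset: what is moved stays moved. The work goes in short steps, Python scripts to look and compute and a shell command to move; the robot and the scene stay as the last step left them, time stands still between calls to the robot, and variables do not carry over. Pictures are saved under pics/ and viewed, and the job is handed in when it is done.

```bash
ls; mkdir -p pics; python3 - <<'E'
from cell import r
import cv2
print(r.state())
for n in ("scene","top","wrist"):
    c=r.read_camera(n); cv2.imwrite(f"pics/{n}0.png",c["image"][:,:,::-1])
    print(n,c["K"],c["k1"],c["R"],c["t"])
E
```

```text
pics
{'time_s': 0.0, 'joint_positions': array([-1.31062431e+00,  3.00503571e-01,  1.52161333e+00, -1.81984198e-05,
        1.32069512e+00, -6.66084714e-02]), 'qvel': array([ 0.00031828,  0.00105327,  0.00078516, -0.00039187,  0.00075544,
        0.00072396]), 'joint_torque': array([ 1.70137955e-03, -5.31800365e+01, -3.52734625e+01,  7.08798040e-02,
        2.44703132e-02, -1.32747095e-04]), 'tool_pos': array([ 0.17646461, -0.5206308 ,  0.20485488]), 'tool_rot': array([-0.69764092, -0.11545102,  0.69773664, -0.11459404]), 'wrist_force': array([ 0.05526273, -0.53381032, -0.24484468]), 'wrist_torque': array([-0.00503207,  0.04367376, -0.00107925]), 'width': 0.999941349334664}
scene [[519.35236774   0.         321.65104103]
 [  0.         519.35236774 192.92201936]
 [  0.           0.           1.        ]] -0.06664437959464013 [[-0.79415347  0.6077043  -0.00396899]
 [ 0.33935736  0.43803848 -0.83244152]
 [-0.50413972 -0.66243322 -0.5540987 ]] [ 0.44329981 -0.15509201  1.81647014]
top [[461.04956806   0.         317.07373453]
 [  0.         461.04956806 200.73057489]
 [  0.           0.           1.        ]] -0.04943960065439663 [[-0.01599433 -0.99976652 -0.01452849]
 [-0.99482113  0.01737052 -0.10014584]
 [ 0.10037482  0.01285148 -0.99486669]] [0.05165038 0.59348274 1.05511207]
wrist [[277.36304512   0.         314.35570736]
 [  0.         277.36304512 199.99908398]
 [  0.           0.           1.        ]] -0.020833753534683298 [[ 3.21092357e-01 -9.47047507e-01 -8.47685998e-04]
 [-9.16937556e-01 -3.11107368e-01  2.49875417e-01]
 [-2.36907612e-01 -7.94558114e-02 -9.68277624e-01]] [-0.5495948  -0.02714016  0.38849696]
```

View pics/top0.png

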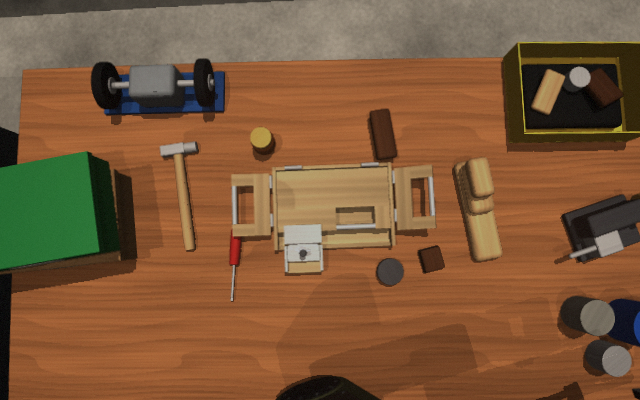

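View pics/scene0.png

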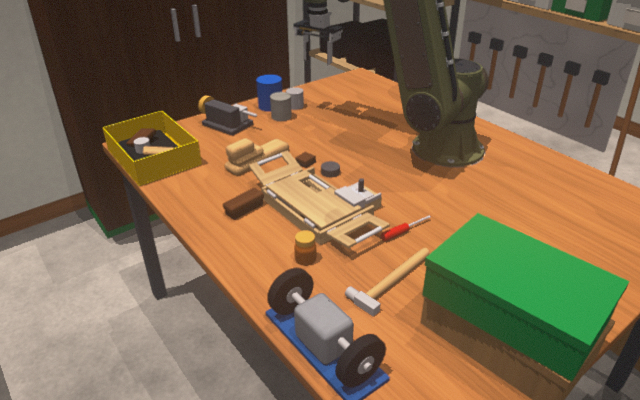

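The top view shows the box at about (333,207), slightly rotated. The left rail is near (236,205), the right rail near (432,188), the cover rail near (356,225) and the post near (303,253). The driver's handle at (235,250) lies close to the left wall. I'll enlarge the box area.

```bash
python3 - <<'E'
import cv2
im=cv2.imread("pics/top0.png")
c=im[150:285,220:340]; cv2.imwrite("pics/cropL.png",cv2.resize(c,None,fx=4.4,fy=4.4,interpolation=cv2.INTER_CUBIC))
c=im[150:285,330:510]; cv2.imwrite("pics/cropR.png",cv2.resize(c,None,fx=4.4,fy=4.4,interpolation=cv2.INTER_CUBIC))
E
```

```text
(no output)
```

View pics/cropL.png

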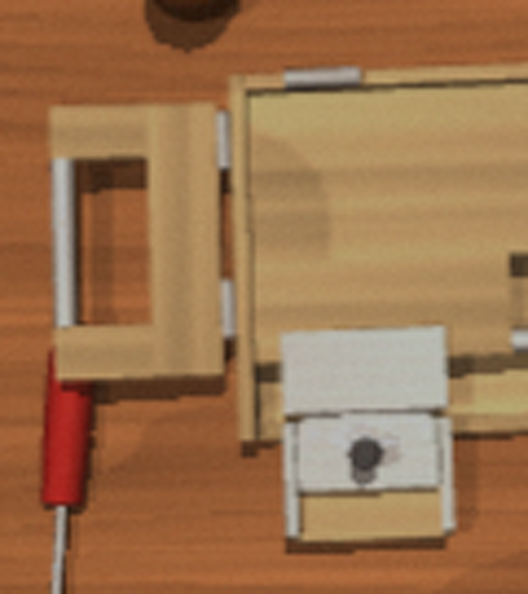

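View pics/cropR.png

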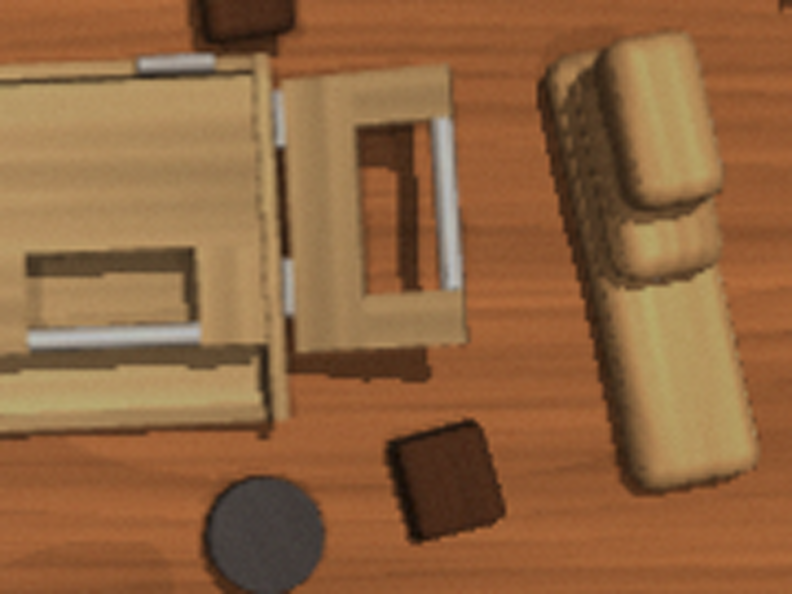

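View pics/wrist0.png

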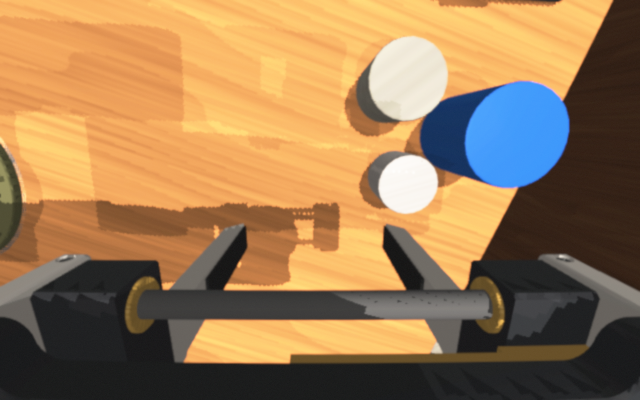

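```bash
cat > h.py <<'E'
import numpy as np, cv2
from cell import r
def ray_plane(c,uv,z):
    uv=np.array(uv,float).reshape(-1,1,2)
    n=cv2.undistortPoints(uv,c["K"],np.array([c["k1"],0,0,0.])).reshape(-1,2)
    R,t=np.array(c["R"]),np.array(c["t"])
    C=-R.T@t; d=np.c_[n,np.ones(len(n))]@R
    z=np.broadcast_to(z,len(n))
    return C+d*((z-C[2])/d[:,2])[:,None]
def proj(c,X):
    X=np.array(X,float).reshape(-1,3)
    return cv2.projectPoints(X,cv2.Rodrigues(np.array(c["R"]))[0],np.array(c["t"]),c["K"],np.array([c["k1"],0,0,0.]))[0].reshape(-1,2)
def st():
    s=r.state(); from scipy.spatial.transform import Rotation as Ro
    M=Ro.from_quat(s["tool_rot"]).as_matrix()
    print("t",round(s["time_s"],2),"tcp",s["tool_pos"].round(4),"F",s["wrist_force"].round(1),"w",round(s["width"],3))
    print("axes x",M[:,0].round(3),"y",M[:,1].round(3),"z",M[:,2].round(3),"q",s["joint_positions"].round(2))
    return s,M
E
python3 - <<'E'
from h import *
c=r.read_camera("top")
def L(p): return ((p[0]+.5)/4.4-.5+220,(p[1]+.5)/4.4-.5+150)
def Rr(p): return ((p[0]+.5)/4.4-.5+330,(p[1]+.5)/4.4-.5+150)
names=["Lrail b","Lrail f","Rrail b","Rrail f","cov rail l","cov rail r","rim LB","rim LF","rim RB","rim RF","post top","driver","heel c","tin","last BL","last FL","Lhinge b","Lhinge f","Rhb","Rhf","wallL outF","wallL outB"]
px=[L((64,158)),L((66,325)),Rr((442,120)),Rr((455,289)),Rr((28,340)),Rr((200,331)),L((232,78)),L((243,440)),Rr((266,55)),Rr((285,418)),L((366,450)),L((65,430)),Rr((448,480)),Rr((265,533)),Rr((545,75)),Rr((630,485)),L((224,140)),L((230,310)),Rr((280,120)),Rr((290,287)),L((55,380)),L((52,108))]
z=[.041,.041,.041,.041,.05,.05,.04,.04,.04,.04,.092,.015,.026,.026,.03,.03,.039,.039,.039,.039,.039,.039]
for n,p in zip(names,ray_plane(c,px,z)): print(n,p.round(4))
st()
E
```

```text
Lrail b [0.6325 0.2357 0.041 ]
Lrail f [0.5433 0.2345 0.041 ]
Rrail b [ 0.6447 -0.2239  0.041 ]
Rrail f [ 0.5545 -0.2271  0.041 ]
cov rail l [ 0.5311 -0.001   0.05  ]
cov rail r [ 0.5343 -0.0908  0.05  ]
rim LB [0.6741 0.1457 0.04  ]
rim LF [0.4813 0.1411 0.04  ]
rim RB [ 0.6815 -0.1314  0.04  ]
rim RF [ 0.4883 -0.1353  0.04  ]
post top [0.4756 0.0741 0.092 ]
driver [0.488 0.24  0.015]
heel c [ 0.454 -0.223  0.026]
tin [ 0.4279 -0.125   0.026 ]
last BL [ 0.6699 -0.2832  0.03  ]
last FL [ 0.4497 -0.3186  0.03  ]
Lhinge b [0.6408 0.1502 0.039 ]
Lhinge f [0.5499 0.1476 0.039 ]
Rhb [ 0.6464 -0.1379  0.039 ]
Rhf [ 0.5572 -0.1403  0.039 ]
wallL outF [0.5144 0.2407 0.039 ]
wallL outB [0.6599 0.2426 0.039 ]
t 0.2 tcp [ 0.1765 -0.5207  0.2051] F [-1.3 -0.   0.5] w 1.002
axes x [-0.     0.001 -1.   ] y [ 0.321 -0.947 -0.001] z [-0.947 -0.321 -0.   ] q [-1.31  0.3   1.52 -0.    1.32 -0.07]
```

```bash
python3 -m jog '[{"translation":[0,-0.01,-0.045],"yaw":5.8,"jaw":0.15},{"translation":[0,-0.01,-0.045],"yaw":5.8,"jaw":0.15},{"translation":[0,-0.01,-0.045],"yaw":5.7,"jaw":0.15},{"translation":[0,-0.02,-0.045],"yaw":0,"jaw":0.15},{"translation":[0,-0.02,-0.045],"yaw":0,"jaw":0.15}]' 15; python3 -c "
from h import *;st()"
```

```text
time_s: 0.7
tool_pos: [0.3917, -0.4199, 0.2044]
tool_rot: [-0.707, -0.002, 0.708, -0.001]
wrist_force: [0.2, -0.0, 0.5]
width: 0.609
t 0.7 tcp [ 0.3917 -0.4199  0.2044] F [ 0.2 -0.   0.5] w 0.609
axes x [-0.001  0.001 -1.   ] y [ 0.004 -1.    -0.001] z [-1.    -0.004  0.001] q [-0.88  0.36  1.45 -0.    1.34  0.68]
```

```bash
python3 -m jog '[{"translation":[0,-0.035,-0.035],"yaw":-1.2,"jaw":0.15},{"translation":[0,-0.035,-0.035],"yaw":0,"jaw":0.15},{"translation":[0,-0.035,-0.035],"yaw":0,"jaw":0.15},{"translation":[0,-0.035,-0.035],"yaw":0,"jaw":0.15},{"translation":[0,-0.035,-0.035],"yaw":0,"jaw":0.15}]' ; python3 -m jog '[{"translation":[0.02,-0.018,-0.03],"yaw":0,"jaw":0.15},{"translation":[0.04,0,0],"yaw":0,"jaw":0.15},{"translation":[0.0,0,0],"yaw":0,"jaw":0.15},{"translation":[0,0,0],"yaw":0,"jaw":0.15},{"translation":[0,0,0],"yaw":0,"jaw":0.15}]' ;python3 -c "
from h import *;st()
c=r.read_camera('wrist');cv2.imwrite('pics/w1.png',c['image'][:,:,::-1])"
```

```text
time_s: 1.2
tool_pos: [0.5646, -0.2392, 0.2031]
tool_rot: [-0.706, -0.01, 0.708, -0.008]
wrist_force: [0.3, -1.6, 0.2]
width: 0.426
time_s: 1.7
tool_pos: [0.5987, -0.2142, 0.1435]
tool_rot: [-0.707, -0.012, 0.707, -0.01]
wrist_force: [0.2, 0.8, 0.8]
width: 0.425
t 1.7 tcp [ 0.5987 -0.2142  0.1435] F [0.2 0.8 0.8] w 0.425
axes x [-0.001  0.002 -1.   ] y [ 0.032 -0.999 -0.002] z [-1.    -0.032  0.001] q [-0.4   0.54  1.32  0.    1.28  1.14]
```

View pics/w1.png

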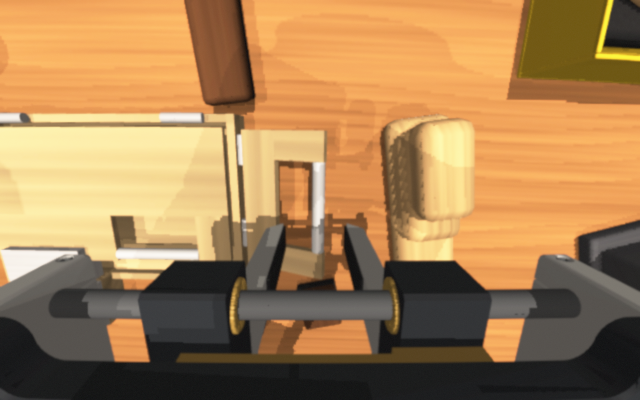

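```bash
python3 -c "
from h import *;c=r.read_camera('wrist')
print(ray_plane(c,[(318,165),(319,245),(125,253),(195,256)],[.041,.041,.05,.05]).round(4))
print(proj(c,[[.5995,-.2255,.041],[.5995,-.2255,.016]]))"
```

```text
[[ 0.6342 -0.2174  0.041 ]
 [ 0.5469 -0.2215  0.041 ]
 [ 0.5344 -0.0128  0.05  ]
 [ 0.5337 -0.0887  0.05  ]]
[[324.61982153 198.41733138]
 [323.84724048 193.0279682 ]]
```

```bash
python3 -m jog '[{"translation":[0.03,0.009,0],"yaw":0,"jaw":0.15},{"translation":[0.035,0,0],"yaw":0,"jaw":0.15},{"translation":[0.025,0,0],"yaw":0,"jaw":0.15},{"translation":[0,0,0],"yaw":0,"jaw":0.15},{"translation":[0,0,0],"yaw":0,"jaw":0.15}]' ;python3 -c "
from h import *;st()
c=r.read_camera('wrist');cv2.imwrite('pics/w2.png',cv2.resize(c['image'][100:300,220:420,::-1],None,fx=3,fy=3))"
```

```text
time_s: 2.3
tool_pos: [0.6016, -0.2279, 0.0605]
tool_rot: [0.711, 0.008, -0.703, 0.011]
wrist_force: [0.9, 0.5, -0.8]
width: 0.427
t 2.3 tcp [ 0.6016 -0.2279  0.0605] F [ 0.9  0.5 -0.8] w 0.427
axes x [ 0.012 -0.004 -1.   ] y [ 0.027 -1.     0.004] z [-1.    -0.027 -0.012] q [-0.42  0.64  1.38  0.    1.11  1.12]
```

View pics/w2.png

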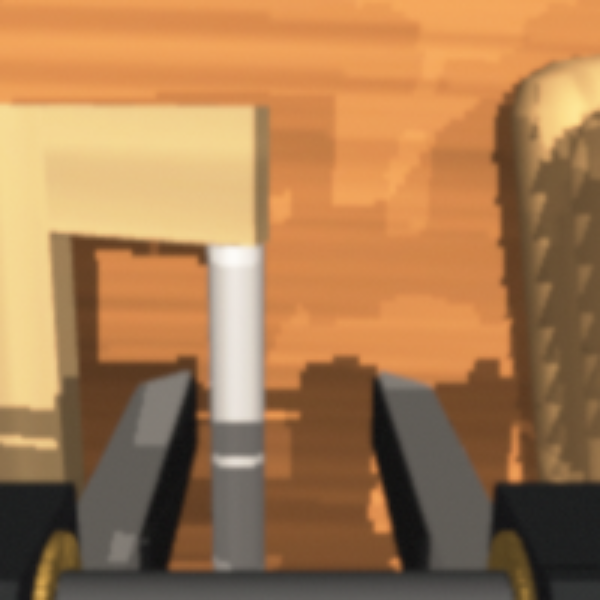

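```bash
python3 -c "
from h import *;c=r.read_camera('wrist')
print(ray_plane(c,[(298.7,183.3),(299.3,287)],[.041,.041]).round(4)); st()"
```

```text
[[ 0.6339 -0.2161  0.041 ]
 [ 0.5501 -0.2177  0.041 ]]
t 2.4 tcp [ 0.6017 -0.2277  0.0607] F [-0.9  0.2  0.5] w 0.43
axes x [ 0.013 -0.004 -1.   ] y [ 0.028 -1.     0.004] z [-1.    -0.028 -0.013] q [-0.42  0.64  1.38  0.    1.11  1.12]
```

```bash
python3 -c "
from h import *;c=r.read_camera('wrist');s,M=st()
p=s['tool_pos'];print(proj(c,[p,p+M[:,1]*.02,p-M[:,1]*.02]))
c=r.read_camera('top');im=c['image'][:,:,::-1]
cv2.imwrite('pics/t2.png',cv2.resize(im[150:270,380:500],None,fx=5,fy=5,interpolation=cv2.INTER_CUBIC))"
```

```text
t 2.45 tcp [ 0.6018 -0.2276  0.0606] F [ 0.1  0.8 -0.1] w 0.429
axes x [ 0.013 -0.004 -1.   ] y [ 0.028 -1.     0.004] z [-1.    -0.028 -0.013] q [-0.42  0.64  1.38  0.    1.11  1.12]
[[313.62563211 235.34160773]
 [342.85924329 235.32644436]
 [284.39035617 235.34038717]]
```

View pics/t2.png

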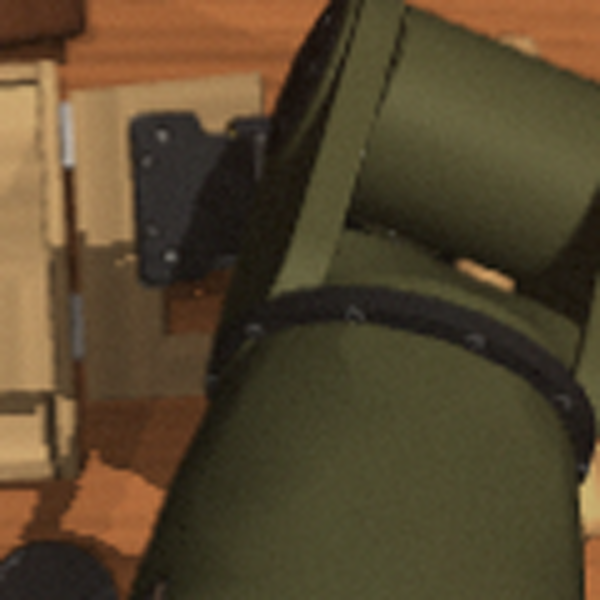

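```bash
python3 -m jog '[{"translation":[0,-0.011,0],"yaw":0,"jaw":0.15},{"translation":[0.015,0,0],"yaw":0,"jaw":0.15},{"translation":[0.015,0,0],"yaw":0,"jaw":0.15},{"translation":[0.01,0,0],"yaw":0,"jaw":0.15},{"translation":[0,0,0],"yaw":0,"jaw":0.15}]' ;python3 -c "
from h import *;st()
c=r.read_camera('wrist');cv2.imwrite('pics/w3.png',cv2.resize(c['image'][100:300,220:420,::-1],None,fx=3,fy=3))"
```

```text
time_s: 3.0
tool_pos: [0.6024, -0.2153, 0.0182]
tool_rot: [0.712, 0.008, -0.702, 0.012]
wrist_force: [0.3, 0.4, 0.7]
width: 0.423
t 3.0 tcp [ 0.6024 -0.2153  0.0182] F [0.3 0.4 0.7] w 0.423
axes x [ 0.014 -0.005 -1.   ] y [ 0.029 -1.     0.005] z [-0.999 -0.029 -0.014] q [-0.4   0.69  1.41  0.    1.03  1.14]
```

View pics/w3.png

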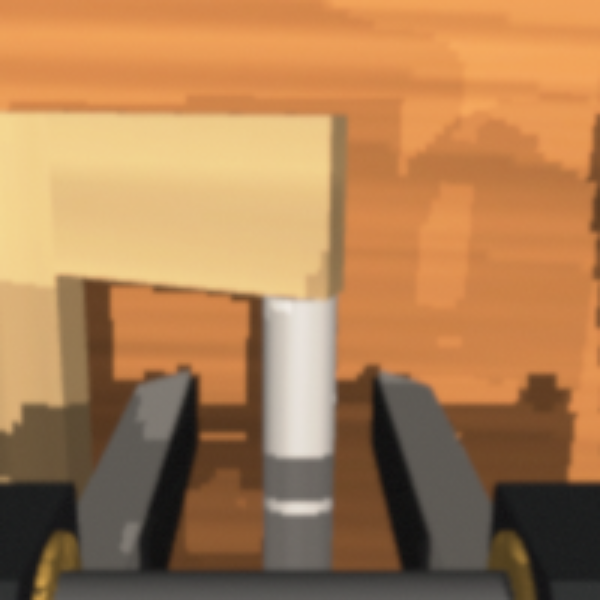

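```bash
python3 -m jog '[{"translation":[0.001,0.003,0],"yaw":0,"jaw":0.5},{"translation":[0,0,0],"yaw":0,"jaw":1},{"translation":[0,0,0],"yaw":0,"jaw":1},{"translation":[0,0,0],"yaw":0,"jaw":1},{"translation":[0,0,0],"yaw":0,"jaw":1}]' 15;python3 -c "
from h import *;st()"
```

```text
time_s: 3.55
tool_pos: [0.603, -0.2177, 0.0181]
tool_rot: [0.712, 0.009, -0.702, 0.011]
wrist_force: [2.6, -2.3, -2.6]
width: 0.122
t 3.55 tcp [ 0.603  -0.2177  0.0181] F [ 2.6 -2.3 -2.6] w 0.122
axes x [ 0.015 -0.003 -1.   ] y [ 0.028 -1.     0.003] z [-0.999 -0.028 -0.015] q [-0.41  0.69  1.41  0.    1.03  1.14]
```

```bash
python3 -m jog '[{"translation":[-0.0133,-0.001,0],"yaw":0,"jaw":1},{"translation":[-0.013,-0.003,0],"yaw":0,"jaw":1},{"translation":[-0.0123,-0.005,0],"yaw":0,"jaw":1},{"translation":[-0.0114,-0.007,0],"yaw":0,"jaw":1},{"translation":[-0.010,-0.0087,0],"yaw":0,"jaw":1}]';python3 -c "
from h import *;st()"
```

```text
time_s: 4.05
tool_pos: [0.5973, -0.1787, 0.0674]
tool_rot: [-0.706, -0.019, 0.708, -0.004]
wrist_force: [6.0, 8.0, -21.0]
width: 0.122
t 4.05 tcp [ 0.5973 -0.1787  0.0674] F [  6.   8. -21.] w 0.122
axes x [-0.004  0.021 -1.   ] y [ 0.032 -0.999 -0.021] z [-0.999 -0.032  0.004] q [-0.36  0.6   1.42  0.02  1.13  1.17]
```

```bash
python3 -c "
from h import *;st()
c=r.read_camera('wrist');cv2.imwrite('pics/w4.png',c['image'][:,:,::-1])
c=r.read_camera('scene');cv2.imwrite('pics/s4.png',cv2.resize(c['image'][120:280,200:420,::-1],None,fx=3.5,fy=3.5));st()"
```

```text
t 4.05 tcp [ 0.5973 -0.1787  0.0674] F [  6.   8. -21.] w 0.122
axes x [-0.004  0.021 -1.   ] y [ 0.032 -0.999 -0.021] z [-0.999 -0.032  0.004] q [-0.36  0.6   1.42  0.02  1.13  1.17]
t 4.15 tcp [ 0.5973 -0.1782  0.0683] F [  0.4   8.  -11.7] w 0.121
axes x [-0.004  0.021 -1.   ] y [ 0.033 -0.999 -0.021] z [-0.999 -0.033  0.004] q [-0.36  0.6   1.42  0.02  1.13  1.17]
```

View pics/w4.png

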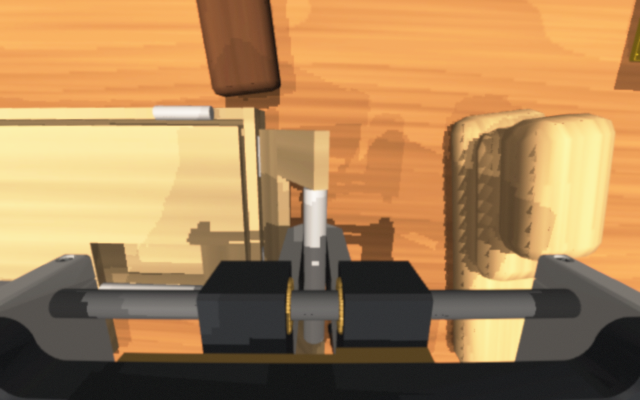

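View pics/s4.png

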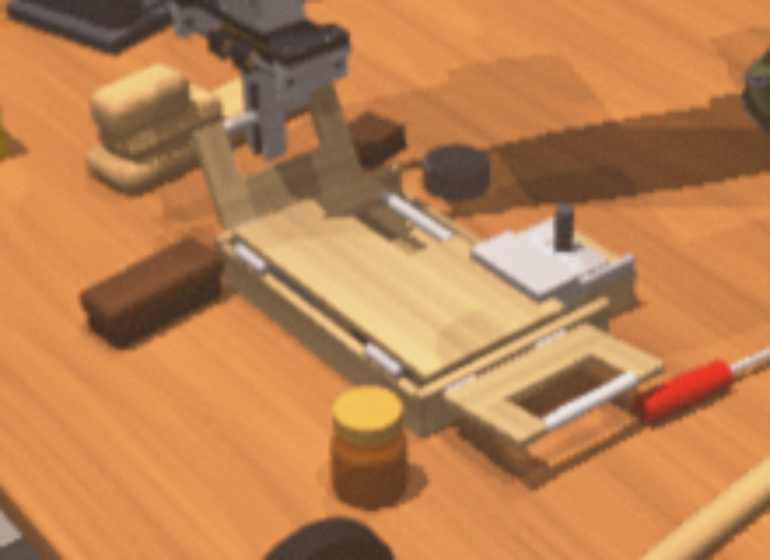

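```bash
python3 -m jog '[{"translation":[0,0,0],"yaw":0,"jaw":0.6},{"translation":[-0.009,0,0],"yaw":0,"jaw":0.6},{"translation":[-0.008,0,0],"yaw":0,"jaw":0.6},{"translation":[0,0,0],"yaw":0,"jaw":0.6},{"translation":[0,0,0],"yaw":0,"jaw":0.6}]';python3 -c "
from h import *;st()
c=r.read_camera('wrist');cv2.imwrite('pics/w5.png',cv2.resize(c['image'][100:300,220:420,::-1],None,fx=3,fy=3))
c=r.read_camera('scene');cv2.imwrite('pics/s5.png',cv2.resize(c['image'][120:200,230:330,::-1],None,fx=6,fy=6));st()"
```

```text
time_s: 4.65
tool_pos: [0.598, -0.1792, 0.0889]
tool_rot: [-0.707, -0.018, 0.707, -0.005]
wrist_force: [-0.9, -0.0, -0.6]
width: 0.2
t 4.65 tcp [ 0.598  -0.1792  0.0889] F [-0.9 -0.  -0.6] w 0.2
axes x [-0.002  0.019 -1.   ] y [ 0.033 -0.999 -0.019] z [-0.999 -0.033  0.001] q [-0.36  0.58  1.41  0.02  1.17  1.17]
t 4.75 tcp [ 0.5979 -0.1791  0.0886] F [-0.2 -0.1 -0.4] w 0.204
axes x [-0.002  0.019 -1.   ] y [ 0.033 -0.999 -0.019] z [-0.999 -0.033  0.001] q [-0.36  0.58  1.41  0.02  1.17  1.17]
```

View pics/w5.png

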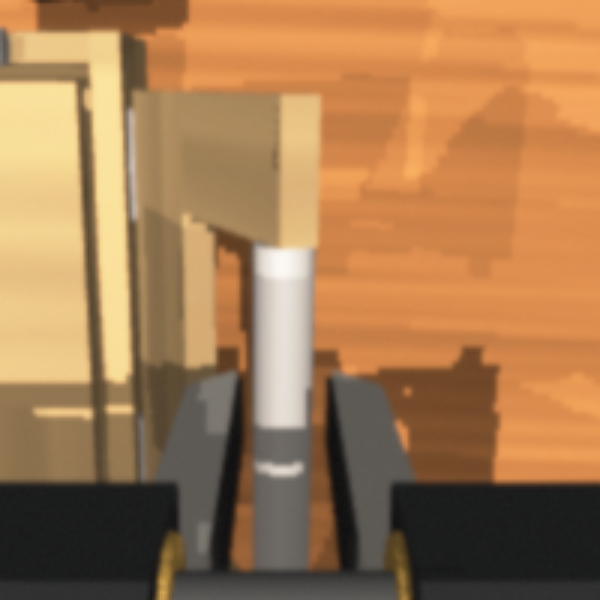

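View pics/s5.png

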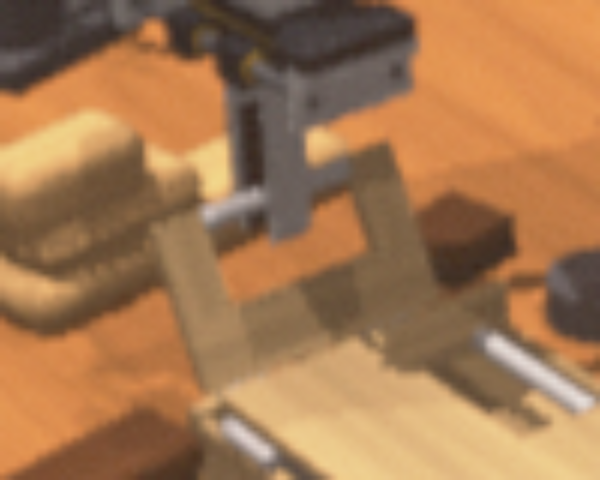

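```bash
python3 -m jog '[{"translation":[-0.005,-0.009,0],"yaw":0,"jaw":0.6},{"translation":[-0.004,-0.009,0],"yaw":0,"jaw":0.6},{"translation":[-0.003,-0.009,0],"yaw":0,"jaw":0.6},{"translation":[-0.002,-0.008,0],"yaw":0,"jaw":0.6},{"translation":[-0.001,-0.006,0],"yaw":0,"jaw":0.6}]';python3 -c "
from h import *;st()
c=r.read_camera('wrist');cv2.imwrite('pics/w6.png',cv2.resize(c['image'][100:300,220:420,::-1],None,fx=3,fy=3))"
```

```text
time_s: 5.25
tool_pos: [0.5961, -0.1358, 0.105]
tool_rot: [-0.706, -0.018, 0.708, -0.005]
wrist_force: [1.1, -2.3, -1.3]
width: 0.202
t 5.25 tcp [ 0.5961 -0.1358  0.105 ] F [ 1.1 -2.3 -1.3] w 0.202
axes x [-0.003  0.019 -1.   ] y [ 0.032 -0.999 -0.019] z [-0.999 -0.032  0.002] q [-0.29  0.53  1.44  0.02  1.18  1.24]
```

View pics/w6.png

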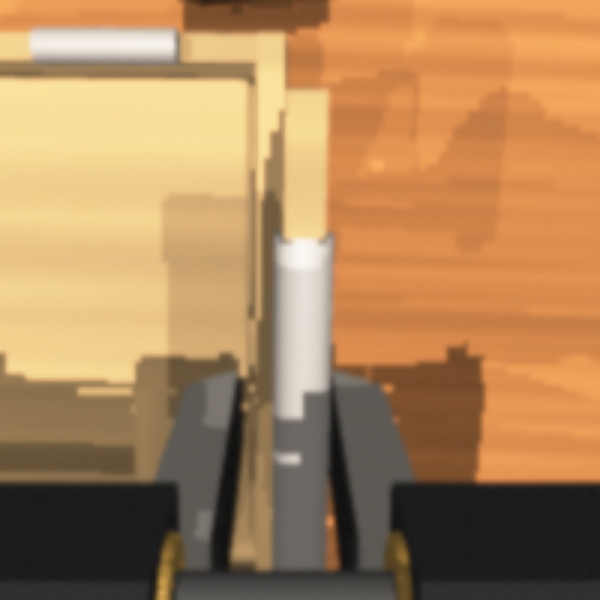

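```bash
python3 -m jog '[{"translation":[0,-0.004,0],"yaw":0,"jaw":0.6},{"translation":[0,-0.003,0],"yaw":0,"jaw":0.6},{"translation":[0,0,0],"yaw":0,"jaw":0.6},{"translation":[0,0,0],"yaw":0,"jaw":0.6},{"translation":[0,0,0],"yaw":0,"jaw":0.6}]';python3 -c "
from h import *;st()"
```

```text
time_s: 5.8
tool_pos: [0.596, -0.1353, 0.1049]
tool_rot: [-0.707, -0.013, 0.707, -0.009]
wrist_force: [-0.3, -2.0, 1.0]
width: 0.199
t 5.8 tcp [ 0.596  -0.1353  0.1049] F [-0.3 -2.   1. ] w 0.199
axes x [-0.001  0.006 -1.   ] y [ 0.03  -1.    -0.006] z [-1.   -0.03  0.  ] q [-0.29  0.53  1.44  0.01  1.17  1.25]
```

```bash
python3 -m jog '[{"translation":[0,-0.004,0],"yaw":0,"jaw":0.6},{"translation":[0,-0.004,0],"yaw":0,"jaw":0.6},{"translation":[0,-0.004,0],"yaw":0,"jaw":0.6},{"translation":[0,-0.004,0],"yaw":0,"jaw":0.6},{"translation":[0,-0.004,0],"yaw":0,"jaw":0.6}]';python3 -c "
from h import *;st()
c=r.read_camera('scene');cv2.imwrite('pics/s7.png',cv2.resize(c['image'][120:270,220:400,::-1],None,fx=4,fy=4));
c=r.read_camera('wrist');cv2.imwrite('pics/w7.png',cv2.resize(c['image'][100:300,220:420,::-1],None,fx=3,fy=3))"
```

```text
time_s: 6.3
tool_pos: [0.596, -0.1332, 0.1047]
tool_rot: [0.709, 0.0, -0.705, 0.018]
wrist_force: [2.7, -30.0, -6.6]
width: 0.237
t 6.3 tcp [ 0.596  -0.1332  0.1047] F [  2.7 -30.   -6.6] w 0.237
axes x [ 0.005 -0.025 -1.   ] y [ 0.025 -0.999  0.025] z [-1.    -0.025 -0.005] q [-0.27  0.52  1.45 -0.02  1.16  1.29]
```

View pics/s7.png

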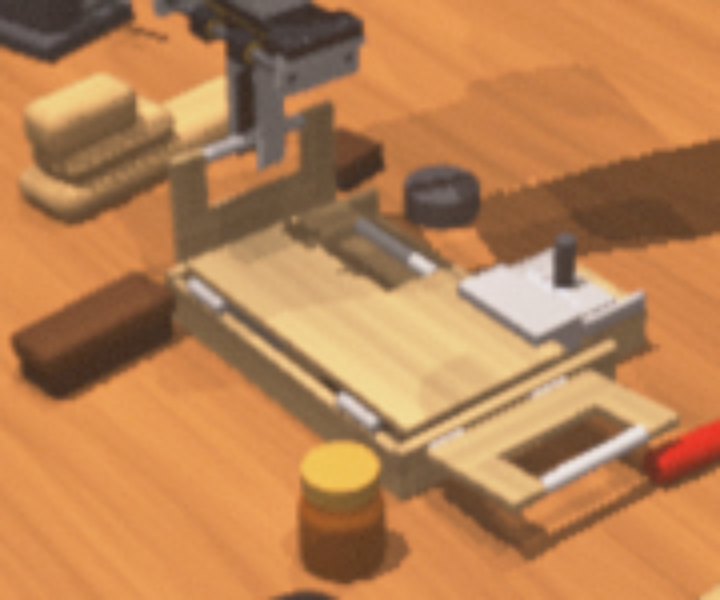

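View pics/w7.png

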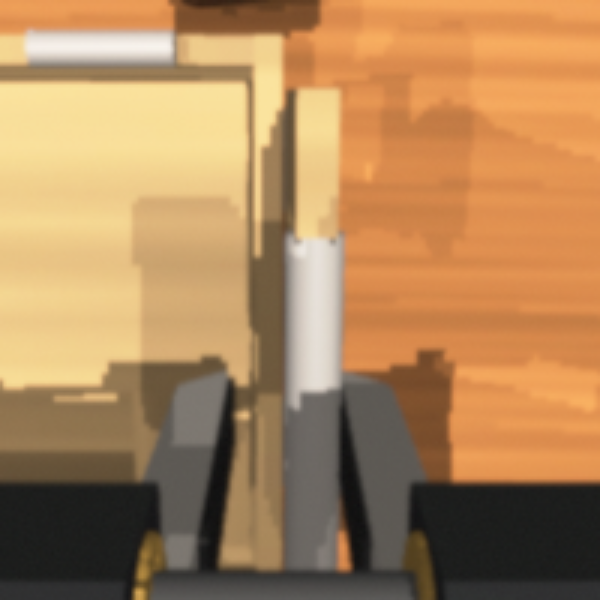

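```bash
python3 -m jog '[{"translation":[0,0.002,0],"yaw":0,"jaw":0.6},{"translation":[0,0.002,0],"yaw":0,"jaw":0.55},{"translation":[-0.02,0.001,0],"yaw":0,"jaw":0.55},{"translation":[-0.04,0,0],"yaw":0,"jaw":0.5},{"translation":[-0.05,0,0],"yaw":0,"jaw":0.5}]';python3 -m jog '[{"translation":[-0.01,-0.048,0],"yaw":0,"jaw":0.15},{"translation":[0,-0.05,0],"yaw":0,"jaw":0.15},{"translation":[0,-0.05,0],"yaw":0,"jaw":0.15},{"translation":[0,-0.05,0],"yaw":0,"jaw":0.15},{"translation":[0,-0.05,0],"yaw":0,"jaw":0.15}]';python3 -c "
from h import *;st()"
```

```text
time_s: 6.9
tool_pos: [0.5929, -0.1345, 0.2104]
tool_rot: [-0.704, -0.002, 0.71, -0.016]
wrist_force: [1.0, -0.1, -0.3]
width: 0.25
time_s: 7.4
tool_pos: [0.5882, 0.1138, 0.2247]
tool_rot: [0.708, 0.0, -0.706, 0.013]
wrist_force: [0.8, -0.4, -0.1]
width: 0.426
t 7.4 tcp [0.5882 0.1138 0.2247] F [ 0.8 -0.4 -0.1] w 0.426
axes x [ 0.004 -0.018 -1.   ] y [ 0.02  -1.     0.018] z [-1.    -0.02  -0.004] q [ 0.14  0.4   1.35 -0.02  1.4   1.69]
```

```bash
python3 -m jog '[{"translation":[0.01,-0.048,0],"yaw":0.3,"jaw":0.15},{"translation":[0.02,-0.04,0],"yaw":0,"jaw":0.15},{"translation":[0.045,-0.015,0],"yaw":0,"jaw":0.15},{"translation":[0.04,0,0],"yaw":0,"jaw":0.15},{"translation":[0,0,0],"yaw":0,"jaw":0.15}]';python3 -c "
from h import *;st()
c=r.read_camera('wrist');cv2.imwrite('pics/w8.png',c['image'][:,:,::-1])
c=r.read_camera('top');cv2.imwrite('pics/t8.png',c['image'][:,:,::-1])"
```

```text
time_s: 7.9
tool_pos: [0.5834, 0.228, 0.1063]
tool_rot: [0.709, 0.004, -0.705, 0.014]
wrist_force: [-1.0, -1.1, 0.8]
width: 0.424
t 7.9 tcp [0.5834 0.228  0.1063] F [-1.  -1.1  0.8] w 0.424
axes x [ 0.005 -0.014 -1.   ] y [ 0.025 -1.     0.014] z [-1.    -0.025 -0.005] q [ 0.32  0.56  1.39 -0.02  1.19  1.87]
```

View pics/w8.png

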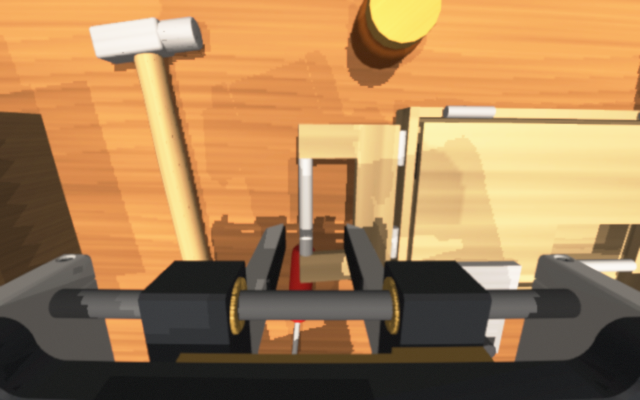

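View pics/t8.png

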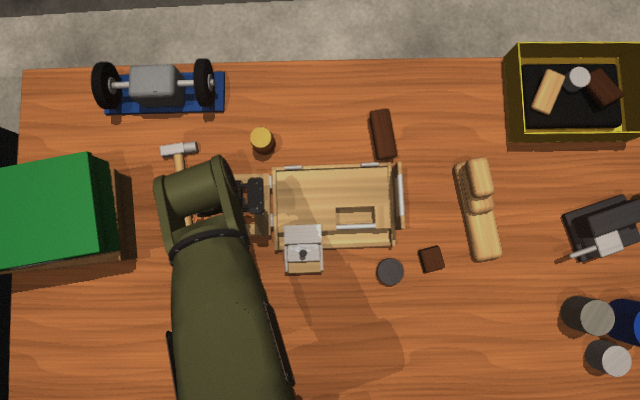

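```bash
python3 -c "
from h import *;c=r.read_camera('wrist');s,M=st()
print(ray_plane(c,[(306,160),(306,248)],[.041,.041]).round(4),proj(c,[s['tool_pos']]))"
```

```text
t 8.05 tcp [0.5868 0.2278 0.1134] F [ 0.5 -0.3  0.6] w 0.423
axes x [ 0.015 -0.011 -1.   ] y [ 0.024 -1.     0.011] z [-1.    -0.024 -0.015] q [ 0.32  0.55  1.39 -0.02  1.19  1.87]
[[0.6303 0.2353 0.041 ]
 [0.5457 0.2338 0.041 ]] [[314.14222538 235.1116107 ]]
```

```bash
python3 -m jog '[{"translation":[0.025,-0.0075,0],"yaw":0,"jaw":0.15},{"translation":[0.025,0,0],"yaw":0,"jaw":0.15},{"translation":[0.02,0,0],"yaw":0,"jaw":0.15},{"translation":[0,0,0],"yaw":0,"jaw":0.15},{"translation":[0,0,0],"yaw":0,"jaw":0.15}]';python3 -c "
from h import *;st()
c=r.read_camera('wrist');cv2.imwrite('pics/w9.png',cv2.resize(c['image'][100:300,220:420,::-1],None,fx=3,fy=3))"
```

```text
time_s: 8.55
tool_pos: [0.5951, 0.2347, 0.0565]
tool_rot: [0.719, 0.005, -0.695, 0.008]
wrist_force: [0.3, -0.0, 1.3]
width: 0.427
t 8.55 tcp [0.5951 0.2347 0.0565] F [ 0.3 -0.   1.3] w 0.427
axes x [ 0.034 -0.004 -0.999] y [ 0.02  -1.     0.005] z [-0.999 -0.02  -0.034] q [ 0.32  0.63  1.41 -0.02  1.07  1.88]
```

View pics/w9.png

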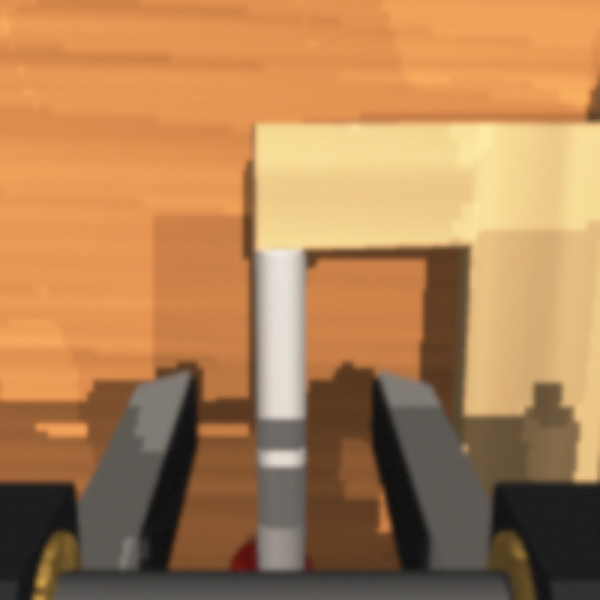

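```bash
python3 -m jog '[{"translation":[0.015,0,0.002],"yaw":0,"jaw":0.15},{"translation":[0.014,0,0.002],"yaw":0,"jaw":0.15},{"translation":[0.006,0,0],"yaw":0,"jaw":0.15},{"translation":[0,0,0],"yaw":0,"jaw":0.6},{"translation":[0,0,0],"yaw":0,"jaw":0.6}]';python3 -c "
from h import *;st()"
```

```text
time_s: 9.1
tool_pos: [0.5933, 0.2346, 0.0216]
tool_rot: [0.72, 0.006, -0.694, 0.008]
wrist_force: [-0.3, 0.3, -0.0]
width: 0.291
t 9.1 tcp [0.5933 0.2346 0.0216] F [-0.3  0.3 -0. ] w 0.291
axes x [ 0.038 -0.003 -0.999] y [ 0.019 -1.     0.003] z [-0.999 -0.019 -0.038] q [ 0.33  0.67  1.43 -0.02  1.    1.89]
```

```bash
python3 -m jog '[{"translation":[0.004,0,0],"yaw":0,"jaw":1},{"translation":[0,0,0],"yaw":0,"jaw":1},{"translation":[0,0,0],"yaw":0,"jaw":1},{"translation":[-0.01,0,0],"yaw":0,"jaw":1},{"translation":[-0.012,0.002,0],"yaw":0,"jaw":1}]' 25;python3 -c "
from h import *;st()"
```

```text
time_s: 9.6
tool_pos: [0.5928, 0.2302, 0.0378]
tool_rot: [0.72, 0.004, -0.694, 0.009]
wrist_force: [6.7, -11.7, -9.8]
width: 0.118
t 9.6 tcp [0.5928 0.2302 0.0378] F [  6.7 -11.7  -9.8] w 0.118
axes x [ 0.037 -0.007 -0.999] y [ 0.019 -1.     0.008] z [-0.999 -0.019 -0.036] q [ 0.32  0.64  1.43 -0.02  1.03  1.88]
```

```bash
python3 -m jog '[{"translation":[-0.013,0.003,0],"yaw":0,"jaw":1},{"translation":[-0.013,0.005,0],"yaw":0,"jaw":1},{"translation":[-0.012,0.006,0],"yaw":0,"jaw":1},{"translation":[-0.011,0.007,0],"yaw":0,"jaw":1},{"translation":[-0.009,0.008,0],"yaw":0,"jaw":1}]' 25;python3 -c "
from h import *;st()"
```

```text
time_s: 10.1
tool_pos: [0.5905, 0.1874, 0.0876]
tool_rot: [0.716, -0.005, -0.698, 0.015]
wrist_force: [13.0, -9.7, -28.8]
width: 0.117
t 10.1 tcp [0.5905 0.1874 0.0876] F [ 13.   -9.7 -28.8] w 0.117
axes x [ 0.025 -0.028 -0.999] y [ 0.014 -0.999  0.029] z [-1.    -0.015 -0.025] q [ 0.26  0.56  1.44 -0.04  1.13  1.84]
```

```bash
python3 -m jog '[{"translation":[0,0,0],"yaw":0,"jaw":0.6},{"translation":[-0.004,0.003,0],"yaw":0,"jaw":0.6},{"translation":[-0.005,0.01,0],"yaw":0,"jaw":0.6},{"translation":[-0.003,0.01,0],"yaw":0,"jaw":0.6},{"translation":[-0.002,0.01,0],"yaw":0,"jaw":0.6}]' 15;python3 -c "
from h import *;st()"
```

```text
time_s: 10.6
tool_pos: [0.5907, 0.153, 0.1044]
tool_rot: [0.716, -0.005, -0.698, 0.015]
wrist_force: [1.0, 3.1, -1.9]
width: 0.201
t 10.6 tcp [0.5907 0.153  0.1044] F [ 1.   3.1 -1.9] w 0.201
axes x [ 0.026 -0.028 -0.999] y [ 0.015 -0.999  0.028] z [-1.    -0.015 -0.026] q [ 0.21  0.52  1.46 -0.04  1.14  1.78]
```

```bash
python3 -m jog '[{"translation":[0,0.005,0],"yaw":0,"jaw":0.6},{"translation":[0,0.005,0],"yaw":0,"jaw":0.6},{"translation":[0,0.004,0],"yaw":0,"jaw":0.6},{"translation":[0,0.004,0],"yaw":0,"jaw":0.6},{"translation":[0,0.003,0],"yaw":0,"jaw":0.6}]' 15;python3 -c "
from h import *;st()
c=r.read_camera('wrist');cv2.imwrite('pics/w10.png',cv2.resize(c['image'][100:300,220:420,::-1],None,fx=3,fy=3))
st()"
```

```text
time_s: 11.1
tool_pos: [0.591, 0.1439, 0.1051]
tool_rot: [0.718, 0.005, -0.696, 0.007]
wrist_force: [3.1, 30.0, -5.9]
width: 0.261
t 11.1 tcp [0.591  0.1439 0.1051] F [ 3.1 30.  -5.9] w 0.261
axes x [ 0.031 -0.003 -1.   ] y [ 0.017 -1.     0.003] z [-0.999 -0.018 -0.031] q [ 0.18  0.51  1.48 -0.01  1.13  1.74]
t 11.15 tcp [0.591  0.1439 0.1051] F [ 2.9 30.6 -7. ] w 0.259
axes x [ 0.031 -0.002 -1.   ] y [ 0.018 -1.     0.003] z [-0.999 -0.018 -0.031] q [ 0.18  0.51  1.48 -0.01  1.13  1.74]
```

View pics/w10.png

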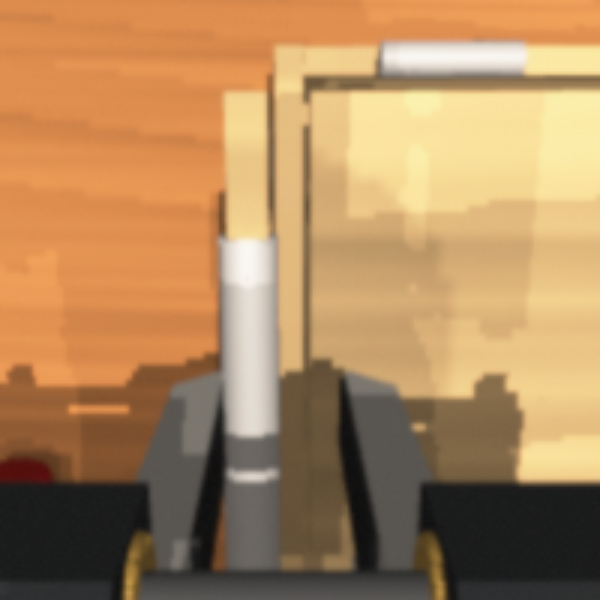

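```bash
python3 -m jog '[{"translation":[0,-0.002,0],"yaw":0,"jaw":0.6},{"translation":[0,-0.003,0],"yaw":0,"jaw":0.55},{"translation":[-0.02,0,0],"yaw":0,"jaw":0.55},{"translation":[-0.04,0,0],"yaw":0,"jaw":0.5},{"translation":[-0.045,0,0],"yaw":0,"jaw":0.5}]';python3 -m jog '[{"translation":[0,0.05,0],"yaw":0,"jaw":0.1},{"translation":[0,0.05,0],"yaw":0,"jaw":0.1},{"translation":[0,0.05,0.015],"yaw":0,"jaw":0.1},{"translation":[0,0.045,0.015],"yaw":-8.5,"jaw":0.1},{"translation":[0,0,0.02],"yaw":-8.5,"jaw":0.1}]';
python3 -m jog '[{"translation":[0,0,0],"yaw":-8.5,"jaw":0.1},{"translation":[0,0,0],"yaw":-8.5,"jaw":0.1},{"translation":[0,0,0],"yaw":-8.5,"jaw":0.1},{"translation":[0,0,0],"yaw":-8.5,"jaw":0.1},{"translation":[0,0,0],"yaw":-8.5,"jaw":0.1}]';python3 -c "
from h import *;st()"
```

```text
time_s: 11.65
tool_pos: [0.585, 0.1492, 0.2066]
tool_rot: [0.714, 0.005, -0.7, 0.008]
wrist_force: [-0.1, -0.4, 0.5]
width: 0.251
time_s: 12.15
tool_pos: [0.5422, -0.0502, 0.2136]
tool_rot: [0.709, 0.107, -0.687, 0.114]
wrist_force: [0.4, 1.2, 0.8]
width: 0.449
time_s: 12.65
tool_pos: [0.5393, -0.0557, 0.215]
tool_rot: [0.617, 0.351, -0.6, 0.368]
wrist_force: [0.6, 0.1, -0.8]
width: 0.445
t 12.65 tcp [ 0.5393 -0.0557  0.215 ] F [ 0.6  0.1 -0.8] w 0.445
axes x [ 0.033 -0.009 -0.999] y [ 0.875 -0.482  0.033] z [-0.482 -0.876 -0.008] q [-0.17  0.25  1.56 -0.    1.3   0.34]
```

```bash
python3 -m jog '[{"translation":[0.02,0,0],"yaw":-8.2,"jaw":0.1},{"translation":[0.03,0,0],"yaw":-8.2,"jaw":0.1},{"translation":[0.03,0,0],"yaw":-8.2,"jaw":0.1},{"translation":[0.02,0,0],"yaw":-6,"jaw":0.1},{"translation":[0,0,0],"yaw":0,"jaw":0.1}]';python3 -c "
from h import *;st()
c=r.read_camera('wrist');cv2.imwrite('pics/w11.png',c['image'][:,:,::-1])
c=r.read_camera('scene');cv2.imwrite('pics/s11.png',cv2.resize(c['image'][120:270,220:400,::-1],None,fx=4,fy=4));
"
```

```text
time_s: 13.15
tool_pos: [0.5427, -0.0596, 0.1137]
tool_rot: [0.491, 0.501, -0.48, 0.526]
wrist_force: [0.9, 0.1, 0.7]
width: 0.45
t 13.15 tcp [ 0.5427 -0.0596  0.1137] F [0.9 0.1 0.7] w 0.45
axes x [ 0.036 -0.013 -0.999] y [0.998 0.055 0.035] z [ 0.055 -0.998  0.014] q [-0.17  0.36  1.66 -0.01  1.08 -0.23]
```

View pics/w11.png

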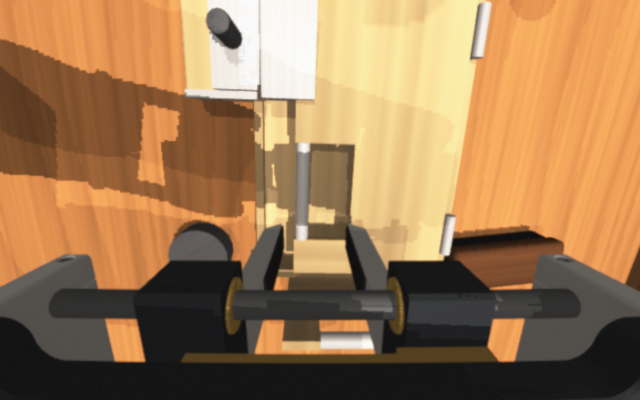

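View pics/s11.png

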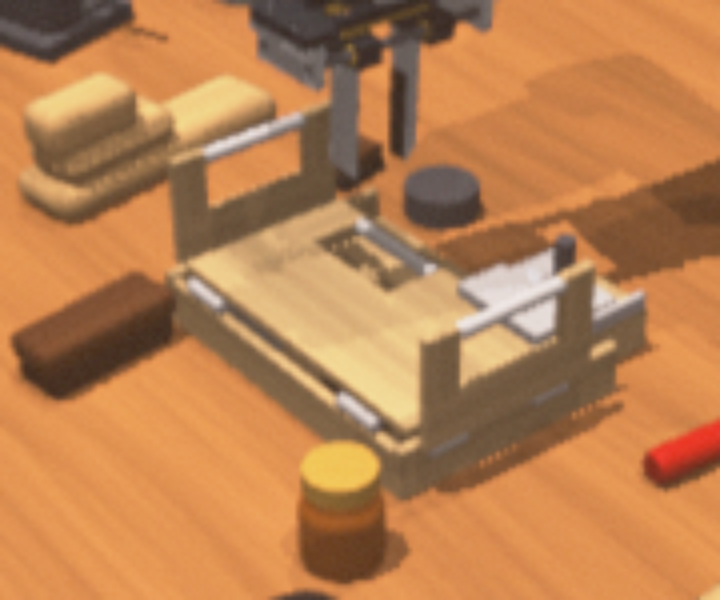

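```bash
python3 -c "
from h import *;c=r.read_camera('wrist');s,M=st()
print(ray_plane(c,[(303,146),(303,238),(217,18)],[.05,.05,.092]).round(4),proj(c,[s['tool_pos']]))"
```

```text
t 13.3 tcp [ 0.5443 -0.0596  0.1172] F [ 0.1 -0.3 -0.3] w 0.452
axes x [ 0.041 -0.013 -0.999] y [0.998 0.051 0.04 ] z [ 0.05  -0.999  0.015] q [-0.17  0.36  1.66 -0.01  1.08 -0.22]
[[ 0.5324 -0.0038  0.05  ]
 [ 0.5359 -0.0891  0.05  ]
 [ 0.4745  0.0771  0.092 ]] [[316.99652409 237.21068477]]
```

```bash
python3 -m jog '[{"translation":[0.02,-0.008,-0.008],"yaw":1.2,"jaw":0.1},{"translation":[0.025,-0.005,-0.006],"yaw":0,"jaw":0.1},{"translation":[0.01,0,0],"yaw":0,"jaw":0.1},{"translation":[0,0,0],"yaw":0,"jaw":0.1},{"translation":[0,0,0],"yaw":0,"jaw":0.1}]';python3 -c "
from h import *;st()
c=r.read_camera('wrist');cv2.imwrite('pics/w12.png',cv2.resize(c['image'][100:300,220:420,::-1],None,fx=3,fy=3))
"
```

```text
time_s: 13.8
tool_pos: [0.5371, -0.0479, 0.0677]
tool_rot: [0.504, 0.487, -0.486, 0.522]
wrist_force: [0.6, -0.6, -0.2]
width: 0.448
t 13.8 tcp [ 0.5371 -0.0479  0.0677] F [ 0.6 -0.6 -0.2] w 0.448
axes x [ 0.053 -0.016 -0.998] y [0.998 0.019 0.053] z [ 0.018 -1.     0.016] q [-0.15  0.4   1.73 -0.01  0.95 -0.17]
```

View pics/w12.png

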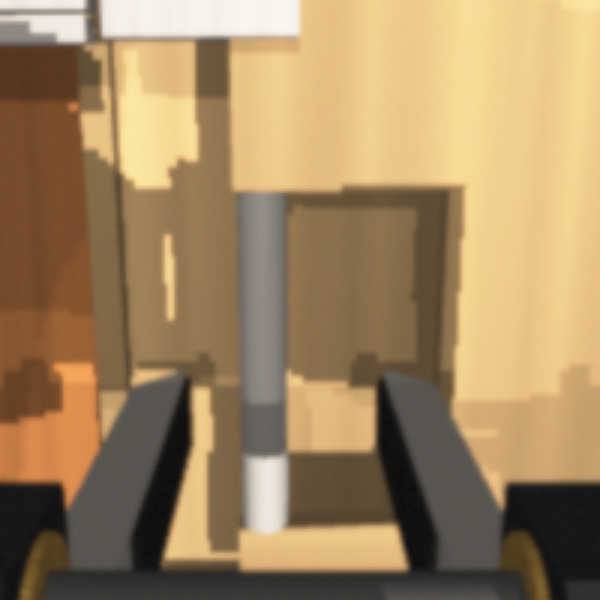

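```bash
python3 -m jog '[{"translation":[0.01,-0.005,-0.001],"yaw":0,"jaw":0.1},{"translation":[0.015,0,0],"yaw":0,"jaw":0.1},{"translation":[0.012,0,0],"yaw":0,"jaw":0.1},{"translation":[0.004,0,0],"yaw":0,"jaw":0.1},{"translation":[0,0,0],"yaw":0,"jaw":0.1}]';python3 -c "
from h import *;st()
c=r.read_camera('wrist');cv2.imwrite('pics/w13.png',cv2.resize(c['image'][100:300,220:420,::-1],None,fx=3,fy=3))
"
```

```text
time_s: 14.35
tool_pos: [0.5352, -0.0484, 0.0264]
tool_rot: [0.506, 0.486, -0.486, 0.522]
wrist_force: [-0.3, 0.1, 0.3]
width: 0.451
t 14.35 tcp [ 0.5352 -0.0484  0.0264] F [-0.3  0.1  0.3] w 0.451
axes x [ 0.057 -0.016 -0.998] y [0.998 0.017 0.057] z [ 0.016 -1.     0.017] q [-0.15  0.46  1.76 -0.01  0.86 -0.17]
```

View pics/w13.png

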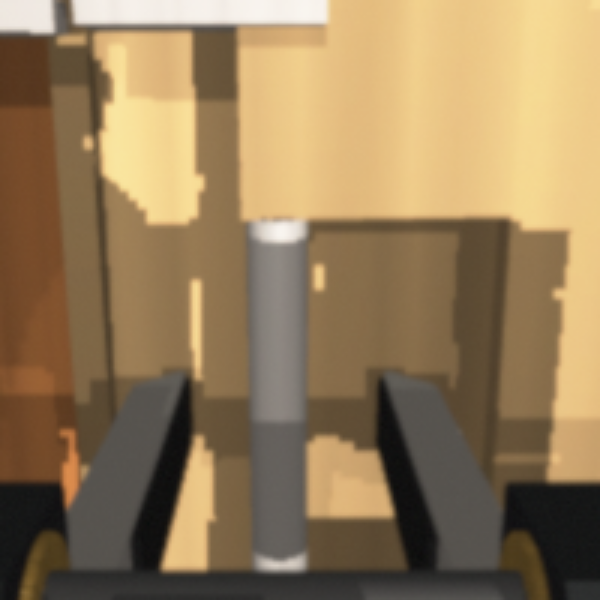

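```bash
python3 -m jog '[{"translation":[0,0,0],"yaw":0,"jaw":1},{"translation":[0,0,0],"yaw":0,"jaw":1},{"translation":[0,0,0],"yaw":0,"jaw":1},{"translation":[0,0,0],"yaw":0,"jaw":1},{"translation":[0,0,0],"yaw":0,"jaw":1}]' 30;python3 -c "
from h import *;st()";python3 -m jog '[{"translation":[-0.005,0,0],"yaw":0,"jaw":1},{"translation":[-0.005,0,0],"yaw":0,"jaw":1},{"translation":[-0.005,0,0],"yaw":0,"jaw":1},{"translation":[-0.005,0,0],"yaw":0,"jaw":1},{"translation":[-0.004,0,0],"yaw":0,"jaw":1}]' 30;python3 -c "
from h import *;st()
c=r.read_camera('wrist');cv2.imwrite('pics/w14.png',cv2.resize(c['image'][100:300,220:420,::-1],None,fx=3,fy=3))
c=r.read_camera('scene');cv2.imwrite('pics/s14.png',cv2.resize(c['image'][120:270,220:400,::-1],None,fx=4,fy=4));st()
"
```

```text
time_s: 14.9
tool_pos: [0.534, -0.0484, 0.0277]
tool_rot: [0.505, 0.486, -0.486, 0.522]
wrist_force: [-7.0, -0.4, 3.8]
width: 0.117
t 14.9 tcp [ 0.534  -0.0484  0.0277] F [-7.  -0.4  3.8] w 0.117
axes x [ 0.054 -0.016 -0.998] y [0.998 0.018 0.054] z [ 0.017 -1.     0.017] q [-0.15  0.46  1.76 -0.01  0.86 -0.17]
time_s: 15.4
tool_pos: [0.5336, -0.0477, 0.0446]
tool_rot: [0.506, 0.486, -0.486, 0.522]
wrist_force: [22.4, -1.8, -43.7]
width: 0.119
t 15.4 tcp [ 0.5336 -0.0477  0.0446] F [ 22.4  -1.8 -43.7] w 0.119
axes x [ 0.056 -0.015 -0.998] y [0.998 0.017 0.056] z [ 0.016 -1.     0.016] q [-0.15  0.43  1.76 -0.01  0.9  -0.17]
t 15.5 tcp [ 0.5335 -0.0477  0.0447] F [ 19.   -0.4 -37. ] w 0.116
axes x [ 0.056 -0.015 -0.998] y [0.998 0.017 0.056] z [ 0.016 -1.     0.016] q [-0.15  0.43  1.76 -0.01  0.9  -0.17]
```

View pics/w14.png

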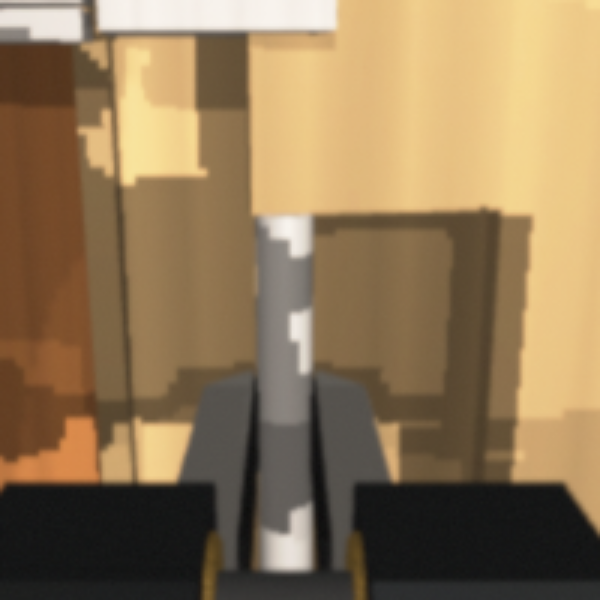

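View pics/s14.png

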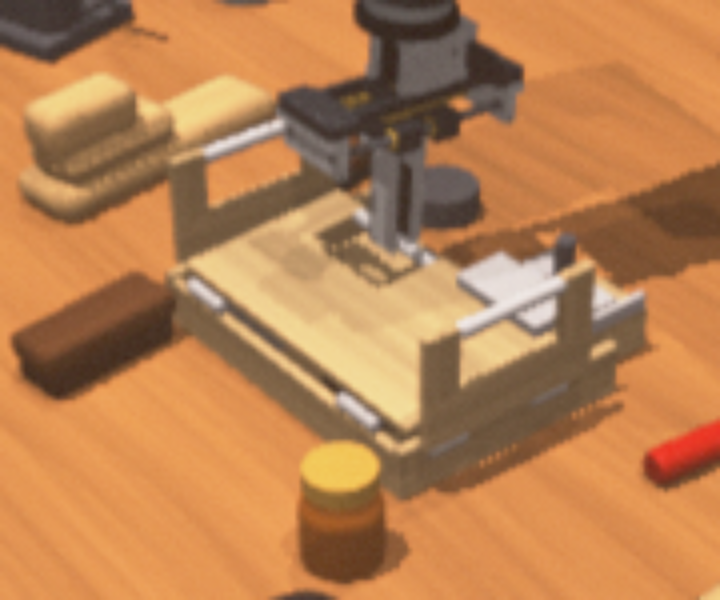

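The cover is caught. It stopped within about 10 mm and the pull reached 44 N; a free cover would have needed only a few newtons. I'll lower it, let go, and move to the catch.

```bash
python3 -m jog '[{"translation":[0.007,0,0],"yaw":0,"jaw":1},{"translation":[0.006,0,0],"yaw":0,"jaw":0.8},{"translation":[0,0,0],"yaw":0,"jaw":0.3},{"translation":[0,0,0],"yaw":0,"jaw":0.1},{"translation":[0,0,0],"yaw":0,"jaw":0.1}]' 30;python3 -m jog '[{"translation":[-0.02,0,0],"yaw":0,"jaw":0.1},{"translation":[-0.05,0,0],"yaw":0,"jaw":0.1},{"translation":[-0.05,0,0],"yaw":0,"jaw":0.1},{"translation":[-0.01,-0.02,-0.04],"yaw":0,"jaw":0.1},{"translation":[0,-0.02,-0.04],"yaw":0,"jaw":0.1}]';python3 -m jog '[{"translation":[0,-0.02,-0.04],"yaw":0,"jaw":0.1},{"translation":[0,0,0],"yaw":0,"jaw":0.1},{"translation":[0,0,0],"yaw":0,"jaw":0.1},{"translation":[0,0,0],"yaw":0,"jaw":0.1},{"translation":[0,0,0],"yaw":0,"jaw":0.1}]';python3 -c "
from h import *;st()
c=r.read_camera('wrist');cv2.imwrite('pics/w15.png',c['image'][:,:,::-1])
"
```

```text
time_s: 16.0
tool_pos: [0.5344, -0.0481, 0.0336]
tool_rot: [0.505, 0.486, -0.486, 0.522]
wrist_force: [0.4, -0.4, 0.3]
width: 0.332
time_s: 16.5
tool_pos: [0.4861, 0.0324, 0.1647]
tool_rot: [0.507, 0.485, -0.487, 0.521]
wrist_force: [0.1, -0.1, -0.4]
width: 0.451
time_s: 17.0
tool_pos: [0.4644, 0.0756, 0.1648]
tool_rot: [0.508, 0.484, -0.485, 0.522]
wrist_force: [0.6, 0.1, -0.0]
width: 0.453
t 17.0 tcp [0.4644 0.0756 0.1648] F [ 0.6  0.1 -0. ] w 0.453
axes x [ 0.061 -0.014 -0.998] y [0.998 0.015 0.061] z [ 0.014 -1.     0.015] q [ 0.1   0.13  1.83 -0.02  1.12  0.09]
```

View pics/w15.png

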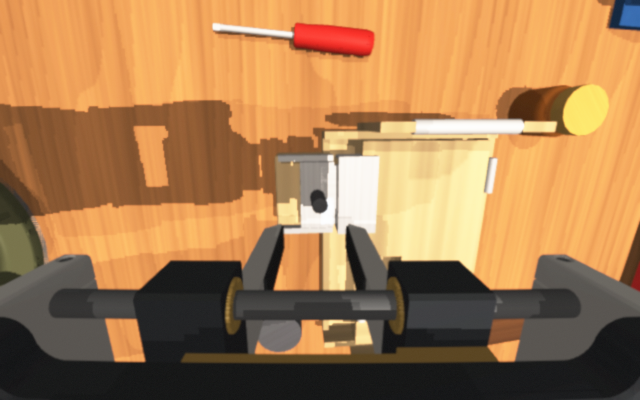

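```bash
python3 -c "
from h import *;c=r.read_camera('wrist');s,M=st()
p=ray_plane(c,[(318,195)],[.092]);print(p.round(4)); print((M.T@(np.array([*p[0][:2],.076])-(s['tool_pos']-.019*M[:,0]))).round(4))
cv2.imwrite('pics/w15b.png',cv2.resize(c['image'][140:240,260:400,::-1],None,fx=5,fy=5))"
```

```text
t 17.1 tcp [0.4643 0.0756 0.1647] F [-0.  -0.2 -1.1] w 0.452
axes x [ 0.061 -0.014 -0.998] y [0.998 0.014 0.061] z [ 0.014 -1.     0.015] q [ 0.1   0.13  1.83 -0.02  1.12  0.09]
[[0.4706 0.0866 0.092 ]]
[ 0.1077  0.001  -0.0122]
```

View pics/w15b.png

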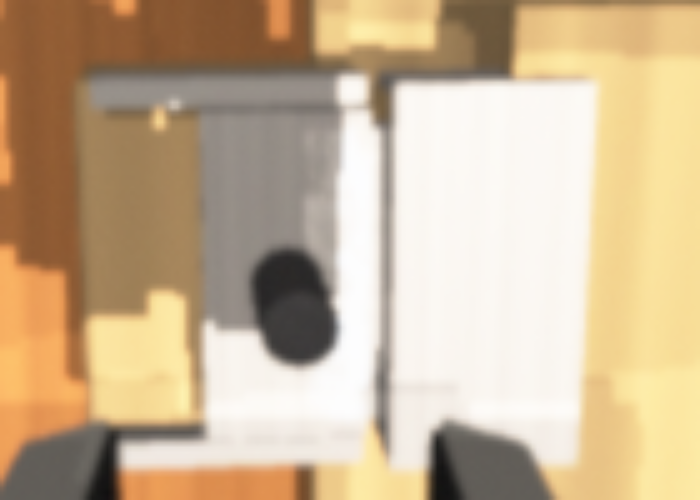

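```bash
python3 -m jog '[{"translation":[0.03,0.002,-0.003],"yaw":0,"jaw":0.1},{"translation":[0.035,0,0],"yaw":0,"jaw":0.1},{"translation":[0.025,0,0],"yaw":0,"jaw":0.1},{"translation":[0.01,0,0],"yaw":0,"jaw":0.1},{"translation":[0,0,0],"yaw":0,"jaw":0.1}]';python3 -c "
from h import *;st()
c=r.read_camera('wrist');cv2.imwrite('pics/w16.png',cv2.resize(c['image'][100:300,220:420,::-1],None,fx=3,fy=3))
"
```

```text
time_s: 17.6
tool_pos: [0.4747, 0.0746, 0.0623]
tool_rot: [0.51, 0.483, -0.485, 0.521]
wrist_force: [0.4, -0.5, -0.3]
width: 0.45
t 17.6 tcp [0.4747 0.0746 0.0623] F [ 0.4 -0.5 -0.3] w 0.45
axes x [ 0.063 -0.014 -0.998] y [0.998 0.01  0.063] z [ 0.009 -1.     0.015] q [ 0.09  0.3   1.9  -0.03  0.89  0.1 ]
```

View pics/w16.png

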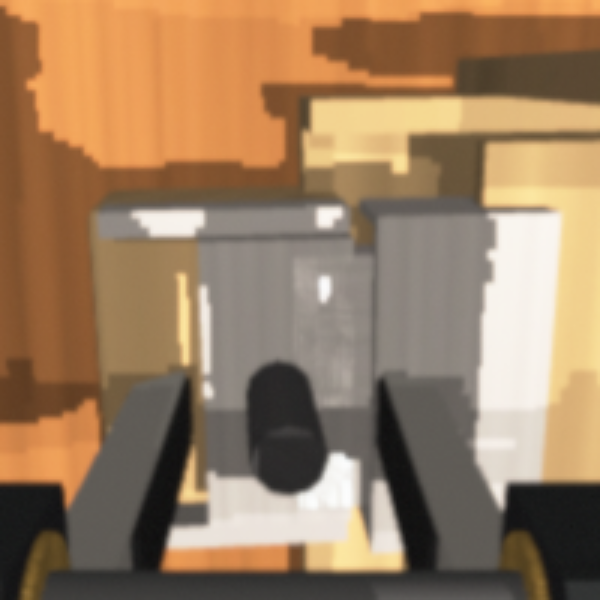

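```bash
python3 -c "
from h import *;c=r.read_camera('wrist');s,M=st()
print(proj(c,[s['tool_pos']-.030*M[:,0],s['tool_pos']-.03*M[:,0]+.008*M[:,2]]), ray_plane(c,[(316,253.3)],[.092]))"
```

```text
t 17.7 tcp [0.4754 0.0748 0.0638] F [-0.2  0.3  0.8] w 0.449
axes x [ 0.065 -0.014 -0.998] y [0.998 0.01  0.065] z [ 0.009 -1.     0.015] q [ 0.09  0.29  1.9  -0.03  0.89  0.1 ]
[[317.42862358 256.62902618]
 [317.39000939 269.15042933]] [[0.47266999 0.0764962  0.092     ]]
```

```bash
python3 -m jog '[{"translation":[0,0,-0.001],"yaw":0,"jaw":1},{"translation":[0,0,0],"yaw":0,"jaw":1},{"translation":[0,0,0],"yaw":0,"jaw":1},{"translation":[0,0,0],"yaw":0,"jaw":1},{"translation":[0,0,0],"yaw":0,"jaw":1}]' 20;python3 -m jog '[{"translation":[-0.0005,-0.007,0],"yaw":0,"jaw":1},{"translation":[-0.0005,-0.007,0],"yaw":0,"jaw":1},{"translation":[-0.0005,-0.006,0],"yaw":0,"jaw":1},{"translation":[0,-0.005,0],"yaw":0,"jaw":1},{"translation":[0,-0.004,0],"yaw":0,"jaw":1}]' 20;python3 -c "
from h import *;st()"
```

```text
time_s: 18.2
tool_pos: [0.4766, 0.076, 0.067]
tool_rot: [0.511, 0.481, -0.483, 0.523]
wrist_force: [1.8, 1.1, -6.2]
width: 0.168
time_s: 18.7
tool_pos: [0.4513, 0.0756, 0.0682]
tool_rot: [0.515, 0.477, -0.479, 0.527]
wrist_force: [43.7, 0.5, -24.4]
width: 0.177
t 18.7 tcp [0.4513 0.0756 0.0682] F [ 43.7   0.5 -24.4] w 0.177
axes x [ 0.086 -0.013 -0.996] y [0.996 0.01  0.086] z [ 0.009 -1.     0.014] q [ 0.1   0.23  1.97 -0.03  0.86  0.11]
```

```bash
python3 -m jog '[{"translation":[0,0.001,0],"yaw":0,"jaw":0.4},{"translation":[0,0,0],"yaw":0,"jaw":0.1},{"translation":[0,0,0],"yaw":0,"jaw":0.1},{"translation":[-0.04,0,0],"yaw":0,"jaw":0.1},{"translation":[-0.045,0,0],"yaw":0,"jaw":0.1}]' 20;python3 -c "
from h import *;st()
c=r.read_camera('wrist');cv2.imwrite('pics/w17.png',c['image'][:,:,::-1])
"
```

```text
time_s: 19.2
tool_pos: [0.4415, 0.0767, 0.1512]
tool_rot: [0.513, 0.479, -0.481, 0.525]
wrist_force: [-0.2, 0.4, 0.9]
width: 0.447
t 19.2 tcp [0.4415 0.0767 0.1512] F [-0.2  0.4  0.9] w 0.447
axes x [ 0.078 -0.013 -0.997] y [0.997 0.01  0.078] z [ 0.009 -1.     0.014] q [ 0.1   0.09  1.91 -0.02  1.07  0.1 ]
```

View pics/w17.png

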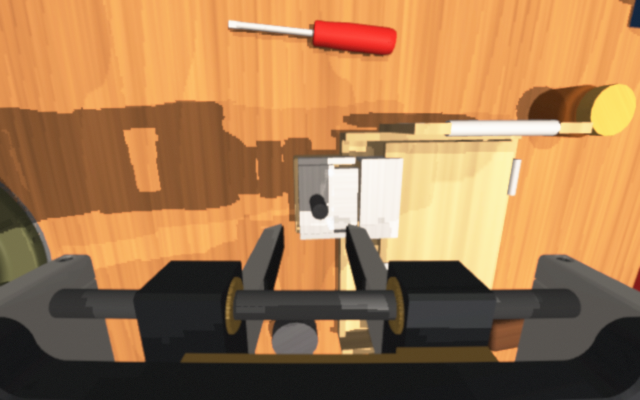

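```bash
python3 -m jog '[{"translation":[0,0.03,0.04],"yaw":0,"jaw":0.1},{"translation":[0,0.03,0.04],"yaw":0,"jaw":0.1},{"translation":[0.01,0.03,0.04],"yaw":0,"jaw":0.1},{"translation":[0.02,0,0.004],"yaw":0,"jaw":0.1},{"translation":[0.02,0,0],"yaw":0,"jaw":0.1}]' 20;python3 -m jog '[{"translation":[0.01,0,0],"yaw":0,"jaw":0.1},{"translation":[0,0,0],"yaw":0,"jaw":0.1},{"translation":[0,0,0],"yaw":0,"jaw":0.1},{"translation":[0,0,0],"yaw":0,"jaw":0.1},{"translation":[0,0,0],"yaw":0,"jaw":0.1}]';python3 -c "
from h import *;s,M=st()
print((M.T@(np.array([.534,-.047,.044])-(s['tool_pos']-.019*M[:,0]))).round(4))
c=r.read_camera('wrist');cv2.imwrite('pics/w18.png',cv2.resize(c['image'][100:300,220:420,::-1],None,fx=3,fy=3))
"
```

```text
time_s: 19.75
tool_pos: [0.5419, -0.0481, 0.1228]
tool_rot: [0.517, 0.475, -0.475, 0.531]
wrist_force: [-0.3, 0.4, 0.1]
width: 0.448
time_s: 20.25
tool_pos: [0.5417, -0.0475, 0.1117]
tool_rot: [0.517, 0.476, -0.475, 0.53]
wrist_force: [-0.1, 0.7, 0.9]
width: 0.454
t 20.25 tcp [ 0.5417 -0.0475  0.1117] F [-0.1  0.7  0.9] w 0.454
axes x [ 0.096 -0.012 -0.995] y [0.995 0.014 0.095] z [ 0.013 -1.     0.013] q [-0.16  0.33  1.72  0.    1.   -0.17]
[ 0.0856 -0.0142 -0.0014]
```

View pics/w18.png

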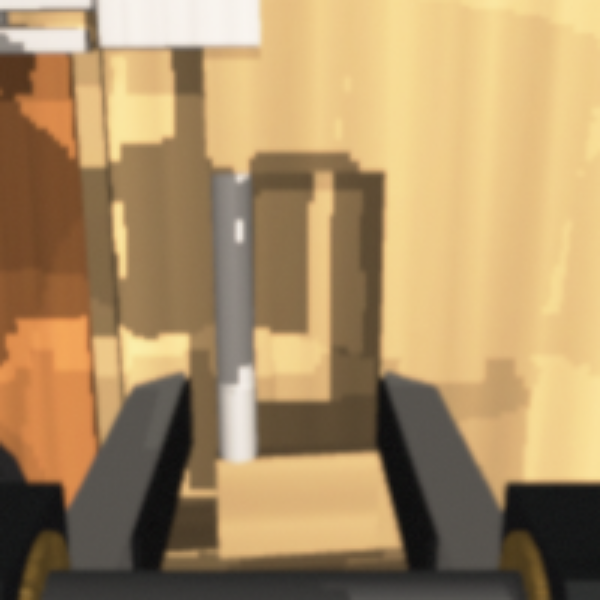

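```bash
python3 -m jog '[{"translation":[0.01,-0.014,-0.001],"yaw":0,"jaw":0.1},{"translation":[0.025,0,0],"yaw":0,"jaw":0.1},{"translation":[0.025,0,0],"yaw":0,"jaw":0.1},{"translation":[0,0,0],"yaw":0,"jaw":0.1},{"translation":[0,0,0],"yaw":0,"jaw":0.1}]';python3 -c "
from h import *;s,M=st()
print((M.T@(np.array([.534,-.047,.044])-(s['tool_pos']-.019*M[:,0]))).round(4))
c=r.read_camera('wrist');cv2.imwrite('pics/w19.png',cv2.resize(c['image'][100:300,220:420,::-1],None,fx=3,fy=3))
"
```

```text
time_s: 20.8
tool_pos: [0.5352, -0.047, 0.053]
tool_rot: [0.518, 0.474, -0.473, 0.532]
wrist_force: [0.3, 0.5, 0.4]
width: 0.451
t 20.8 tcp [ 0.5352 -0.047   0.053 ] F [0.3 0.5 0.4] w 0.451
axes x [ 0.102 -0.013 -0.995] y [0.995 0.016 0.102] z [ 0.014 -1.     0.014] q [-0.16  0.4   1.78  0.    0.86 -0.18]
[ 0.0279 -0.0021 -0.0001]
```

View pics/w19.png

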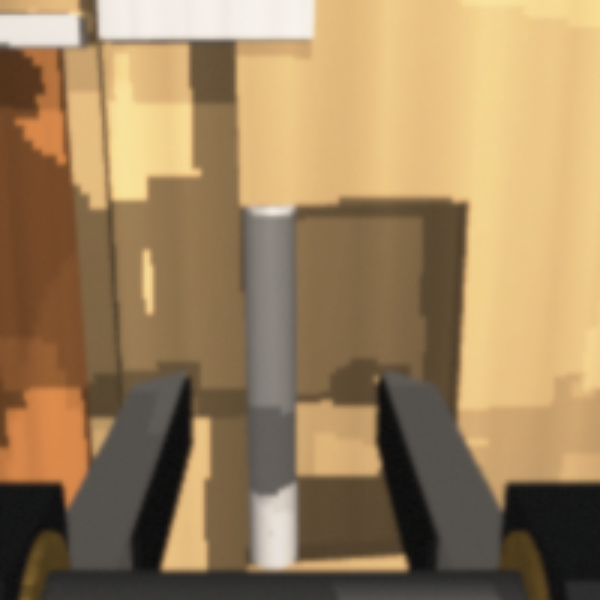

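```bash
python3 -m jog '[{"translation":[0.012,-0.002,0],"yaw":0,"jaw":0.1},{"translation":[0.013,0,0],"yaw":0,"jaw":0.1},{"translation":[0.003,0,0],"yaw":0,"jaw":0.5},{"translation":[0,0,0],"yaw":0,"jaw":1},{"translation":[0,0,0],"yaw":0,"jaw":1}]' 25;python3 -m jog '[{"translation":[0,0,0],"yaw":0,"jaw":1},{"translation":[0,0,0],"yaw":0,"jaw":1},{"translation":[-0.008,0,0],"yaw":0,"jaw":1},{"translation":[-0.008,0,0],"yaw":0,"jaw":1},{"translation":[-0.008,0,0],"yaw":0,"jaw":1}]';python3 -c "
from h import *;s,M=st()"
```

```text
time_s: 21.35
tool_pos: [0.5371, -0.0475, 0.025]
tool_rot: [0.518, 0.473, -0.473, 0.533]
wrist_force: [-0.5, 1.4, 0.9]
width: 0.231
time_s: 21.85
tool_pos: [0.538, -0.0474, 0.0517]
tool_rot: [0.52, 0.471, -0.471, 0.535]
wrist_force: [23.3, 1.4, -8.9]
width: 0.119
t 21.85 tcp [ 0.538  -0.0474  0.0517] F [23.3  1.4 -8.9] w 0.119
axes x [ 0.114 -0.014 -0.993] y [0.993 0.016 0.114] z [ 0.014 -1.     0.016] q [-0.16  0.4   1.78  0.01  0.84 -0.18]
```

```bash
python3 -m jog '[{"translation":[-0.009,0.004,0],"yaw":0,"jaw":1},{"translation":[-0.009,0.004,0],"yaw":0,"jaw":1},{"translation":[-0.009,0.0045,0],"yaw":0,"jaw":1},{"translation":[-0.0085,0.005,0],"yaw":0,"jaw":1},{"translation":[-0.008,0.0055,0],"yaw":0,"jaw":1}]' 25;python3 -c "
from h import *;s,M=st()"
```

```text
time_s: 22.35
tool_pos: [0.5576, -0.047, 0.1012]
tool_rot: [0.521, 0.47, -0.47, 0.536]
wrist_force: [11.3, -2.1, -12.3]
width: 0.117
t 22.35 tcp [ 0.5576 -0.047   0.1012] F [ 11.3  -2.1 -12.3] w 0.117
axes x [ 0.117 -0.015 -0.993] y [0.993 0.016 0.117] z [ 0.014 -1.     0.017] q [-0.15  0.36  1.7   0.    0.96 -0.17]
```

```bash
python3 -m jog '[{"translation":[-0.009,0.0075,0],"yaw":0,"jaw":1},{"translation":[-0.0083,0.008,0],"yaw":0,"jaw":1},{"translation":[-0.0075,0.0085,0],"yaw":0,"jaw":1},{"translation":[-0.0067,0.009,0],"yaw":0,"jaw":1},{"translation":[-0.006,0.0095,0],"yaw":0,"jaw":1}]' 25;python3 -c "
from h import *;s,M=st();print(s['tool_pos']-.019*M[:,0])"
```

```text
time_s: 22.85
tool_pos: [0.5978, -0.0461, 0.144]
tool_rot: [0.521, 0.469, -0.47, 0.536]
wrist_force: [8.2, -2.3, -15.6]
width: 0.122
t 22.85 tcp [ 0.5978 -0.0461  0.144 ] F [  8.2  -2.3 -15.6] w 0.122
axes x [ 0.117 -0.015 -0.993] y [0.993 0.015 0.117] z [ 0.013 -1.     0.017] q [-0.14  0.4   1.54  0.    1.08 -0.15]
[ 0.59559697 -0.04582805  0.16290205]
```

```bash
python3 -m jog '[{"translation":[-0.004,0.0105,0],"yaw":0,"jaw":1},{"translation":[-0.003,0.011,0],"yaw":0,"jaw":1},{"translation":[-0.002,0.011,0],"yaw":0,"jaw":1},{"translation":[-0.001,0.011,0],"yaw":0,"jaw":1},{"translation":[0,0.011,0],"yaw":0,"jaw":1}]' 25;python3 -c "
from h import *;s,M=st();print(s['tool_pos']-.019*M[:,0])"
```

```text
time_s: 23.35
tool_pos: [0.6512, -0.0453, 0.1646]
tool_rot: [0.52, 0.47, -0.472, 0.535]
wrist_force: [-3.4, -1.5, 3.7]
width: 0.116
t 23.35 tcp [ 0.6512 -0.0453  0.1646] F [-3.4 -1.5  3.7] w 0.116
axes x [ 0.113 -0.016 -0.993] y [0.994 0.015 0.113] z [ 0.013 -1.     0.018] q [-0.12  0.49  1.35 -0.    1.18 -0.14]
[ 0.64907125 -0.04502103  0.18345574]
```

```bash
python3 -m jog '[{"translation":[0,0.006,0],"yaw":0,"jaw":1},{"translation":[0,0.006,0],"yaw":0,"jaw":1},{"translation":[0.0005,0.005,0],"yaw":0,"jaw":1},{"translation":[0.0005,0.004,0],"yaw":0,"jaw":1},{"translation":[0,0.003,0],"yaw":0,"jaw":1}]' 25;python3 -c "
from h import *;s,M=st();print(s['tool_pos']-.019*M[:,0])"
```

```text
time_s: 23.85
tool_pos: [0.673, -0.0449, 0.1671]
tool_rot: [0.517, 0.473, -0.474, 0.532]
wrist_force: [-48.6, -0.8, 17.7]
width: 0.122
t 23.85 tcp [ 0.673  -0.0449  0.1671] F [-48.6  -0.8  17.7] w 0.122
axes x [ 0.102 -0.016 -0.995] y [0.995 0.015 0.102] z [ 0.013 -1.     0.017] q [-0.12  0.55  1.26 -0.    1.23 -0.13]
[ 0.67111153 -0.04459813  0.18596558]
```

```bash
python3 -m jog '[{"translation":[0,0,0],"yaw":0,"jaw":1},{"translation":[0,0.001,0],"yaw":0,"jaw":1},{"translation":[0,0.001,0],"yaw":0,"jaw":1},{"translation":[0,0.001,0],"yaw":0,"jaw":1},{"translation":[0,0.001,0],"yaw":0,"jaw":1}]' 25;python3 -c "
from h import *;s,M=st();print(s['tool_pos']-.019*M[:,0])
for n in ('scene','top','wrist'):
  c=r.read_camera(n);im=c['image'][:,:,::-1]
  if n=='scene': im=cv2.resize(im[100:270,200:400],None,fx=4,fy=3.5)
  cv2.imwrite(f'pics/{n}20.png',im)
st()"
```

```text
time_s: 24.35
tool_pos: [0.6724, -0.0449, 0.1671]
tool_rot: [0.514, 0.477, -0.478, 0.529]
wrist_force: [-14.1, -0.2, 4.6]
width: 0.122
t 24.35 tcp [ 0.6724 -0.0449  0.1671] F [-14.1  -0.2   4.6] w 0.122
axes x [ 0.088 -0.015 -0.996] y [0.996 0.015 0.087] z [ 0.013 -1.     0.017] q [-0.12  0.56  1.25 -0.01  1.24 -0.13]
[ 0.6707288  -0.04458524  0.18605233]
t 24.5 tcp [ 0.6724 -0.0449  0.1671] F [-13.    0.2   4.2] w 0.118
axes x [ 0.088 -0.015 -0.996] y [0.996 0.015 0.087] z [ 0.013 -1.     0.017] q [-0.12  0.56  1.25 -0.01  1.24 -0.13]
```

View pics/scene20.png

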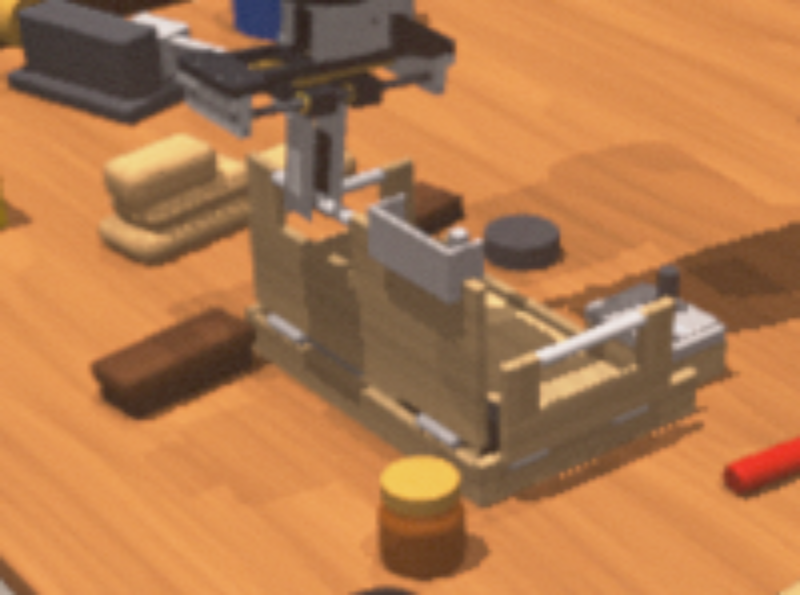

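View pics/top20.png

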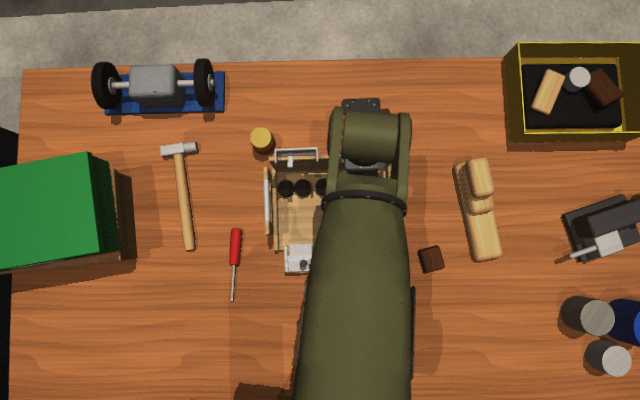

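View pics/wrist20.png

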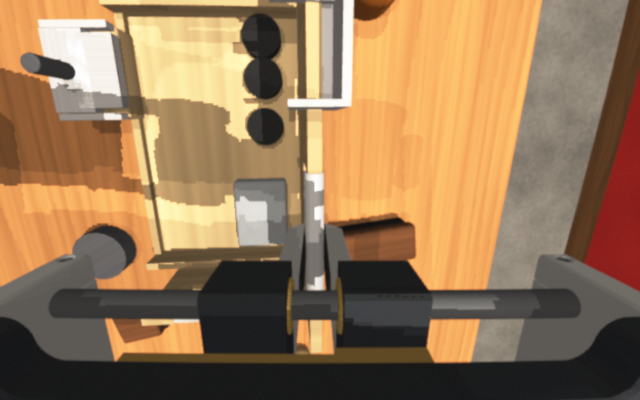

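The scene view shows the cover and both end walls upright. In the top view the driver (235,250), hammer, jar and last are where they started. A 13 N push holds the cover against its stop, so I'm handing in.

```bash
python3 -c "
from h import *
r.finish_job();st()"
```

```text
the job is handed in; nothing more can be done
the job is handed in; nothing more can be done
```

The box is set up and handed in at about 24.5 s, with the gripper holding the cover upright; no verdict was reported.

- **End walls:** I raised the right one, then the left, pushing each to its stop at about 30 N. Both still stood upright in the last pictures.
- **Cover test:** I tugged the cover's rail before touching the catch. It stopped after about 10 mm with the pull at 44 N, so it was caught.
- **Catch:** I slid it back 25 mm to its stop. After that the cover lifted freely.
- **Cover:** It is at its upright stop, held with a 25 N grip and a push of about 13 N.

**Off plan:**
- The right wall's rail slipped in the pads partway up, so I regripped and pushed it the rest of the way.
- The tug force also made the pads slip, and I judged how far the cover lifted from the wrist picture.
- The push against the cover's stop briefly reached 49 N at the wrist before I eased it.
- The top and wrist cameras disagreed by about 8 mm on the right rail, and I followed the wrist camera.
- The tool ended about 5° off vertical.

**Last checks:** In the final pictures the driver, hammer, jar, shoe last, brush, heel block and tin looked unmoved. I compared them by eye and did not measure.

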